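Make up a gift set: wooden coaster into the packing corner, stemmed glass on top

ROBOT

A 6-joint arm with a two-finger parallel gripper is mounted at the origin on the work surface. World frame = base frame: x ahead of the robot, y to its left, z up, the work surface at z = 0. Lengths are in m, angles in rad, forces in N, time in s.
With the tool pointing down it reaches from about 0.4 to 0.925 m from the base axis. Payload 12.5 kg.
Tool frame: the origin (TCP) lies at the centre of the arm's flange, where the gripper is bolted on; the fingertips stand 190 mm ahead of it and the grasp point (between the pads) lies 171 mm ahead of it; x points along the fingers, y is the direction in which the jaws open and shut, and the axes are right-handed (so a half turn about x gives the same grasp; the last joint's range is limited). The gripper opens to 95 mm and grips with 3 to 60 N. Pads are 20 mm wide; open, the fingers measure 119 mm over their backs; the gripper's body (75 mm by 180 mm) begins 59 mm behind the grasp point.
Start: joints at [1.065, 0.491, 1.559, -0, 1.092, -0.106], TCP at [0.243, 0.576, 0.405] pointing down, gripper open.
Joint ranges: [-3.1, 3.1], [-0.84, 2.19], [0.05, 2.79], [-1.13, 4.28], [0.06, 2.93], [-2.69, 2.69]. Speed limits (rad/s): [2.22, 2.22, 2.79, 3.14, 3.14, 3.14].

INTERFACE

Orientations are given as a unit quaternion [x, y, z, w].
In Python, from station import readout, viewer, order gives the robot as it stands.
- The arm moves only by the tool apply_moves, never from a script. Its argument "plan" is a list of rows, each a list of 4 numbers: the shift along the tool's x, y, z normalised to -1 to 1, where 1 is 10 cm, then the turn about the tool's x normalised to -1 to 1, where 1 is 360 degrees. A call has 1 to 5 rows; each row is the pose to reach, as a shift and turn from the pose commanded when the call began, along the tool's axes at that moment, turning the shorter way round; what a row does not reach only later rows make up. A row lasts 1/8 s, in which the tool goes at most 62.5 mm and 10.7 degrees, less where a joint would pass 70% of its speed; a pose out of reach is approached as far as the arm can. A call with a number of a shift or a turn outside -1 to 1 is refused whole. A call with a gripper value outside its range is refused whole. "hand" is the closure, from -1 (fully open) to 1 (shut), so that 0 is half open, set as the call begins (left out, the last holds). The fingers move at their own pace and stop on an object; "force" is the grip in N (left out, the last holds). Time passes only in rows, so rows that repeat a pose let the fingers close. It gives the time, the measured TCP pose, the force and the opening at its end, in the units of the state.
- readout.get_state(): the state, without advancing time (a new reading comes with each control period).
- viewer.capture(name): name is "scene" or "top" or "wrist"; returns (picture, depth): 400x640x3 uint8, red, green, blue; 400x640 float32, m along the optical axis (not along the pixel's ray), 0 where there is no reading.
- viewer.camera_params(name): a dict with "intrinsics" (3x3 intrinsics, pixels), "R" (3x3) and "t" (3): a world point X has camera coordinates R X + t. Camera axes: x right, y down, z forward; pixel columns grow to the right and rows downward; lengths in m; the calibration is good to about 2 mm. A picture is of the moment at which its call begins: read the wrist's pose just before it. camera_params takes no time and is no camera call; for the wrist camera it gives the pose at the moment of the call.
- order.hand_in(): hands the job in, once; it reports no verdict.
The state is a dict: "time_s": time; "joints": joint angles; "joint_vel": joint speeds; "effort": joint torques, N m; "position": TCP position; "orientation": TCP orientation; "contact_force": force on the tool from outside, world axes, zero at the start; "moment": the same for the moment, N m; "gripper_width": finger opening in m.
Only numpy, scipy, OpenCV 4.12 (cv2) and the standard library are available. Lean on these libraries where they do the work, as an engineer would, in place of code of your own. Each camera call takes 0.05 s, during which the arm holds its last target.

TASK

Make up a gift set in the packing corner: first slide the square wooden coaster along the bench, without lifting it, into the L-shaped metal stop until it is snug against both of the stop's sides. Then stand the stemmed glass upright in the middle of the coaster, without tipping it or dropping it from a height, let go and leave the set there. Leave the tumbler, the metal tin and the round cork mat where they are.

Things in the scene. Friction and masses are not known exactly. Their poses are not given: they have to be found in the camera images.
- stop: Fixed L-shaped stop: two aluminium bars, 18 mm thick, 25 mm high. Origin: inner corner at bench height, z up. One bar runs 130 mm along its own -x (inner face y=0), one 130 mm along its own -y (inner face x=0). A coaster fully home has its centre at x=-50, y=-50 mm in this frame. At yaw 0 the axes are the world's: the corner points away from the robot and to its left; yaw within 0.25 rad.
- coaster: Square dark wood coaster, 100 x 100 mm, 14 mm thick, about 0.12 kg, lying loose and flat on the bench on the open side of the stop, turned up to 0.3 rad from it. Origin: centre of its underside; x and y parallel to its edges, z up. Too wide to grasp: push its edges.
- goblet: Clear stemmed glass (the only one with a stem), 144 mm high, about 0.17 kg, upright. Origin: centre of the underside of its foot; z up along its axis. Foot 68 mm across, stem 10 mm across up to 72 mm height, then an open bowl, straight-sided and 64 mm across from 96 to 132 mm height, 62 mm at the rim (144 mm). Can be taken near the top of the bowl from above, fingers outside, clear of the gripper body.
- tumbler: Bystander: clear straight tumbler without stem, 120 mm high, 68 mm across at the rim, 56 mm at the foot. Origin: centre of its underside.
- tin: Bystander: plain steel mixing tin, 140 mm high, 72 mm across at the rim, 54 mm at the foot. Origin: centre of its underside.
- mat: Bystander: round cork mat, 84 mm across, 8 mm thick, lying on the bench. Origin: centre of its underside.
Mind the look-alikes: they are no part of the job. What is meant by the coaster is not red, and is the smaller of those in its own colour.

How it is judged:
By the outcome, as a careful person would: the job done as asked, in the order asked, and still so for the second after the job is handed in, with the robot touching nothing.
It also fails if it takes over 72 s, if anything falls off the work surface, if the arm or the gripper's body presses on something with over 40 N, if the wrist force passes 120 N, or if a joint passes its speed limit or range.

## Working session

There is one attempt and no reset: what is moved stays moved. The work goes in short steps, Python scripts to look and compute and a tool call to move; the robot and the scene stay as the last step left them, time stands still between calls to the robot, and variables do not carry over. Pictures are saved under pics/ and viewed, and the job is handed in when it is done.

Besides the shell and the picture viewer there is one more tool, called after "Request:" by a JSON object that holds its "fn" and its "kwargs". apply_moves: Moves the arm, as the interface text tells. Scaled input: -1 to 1 covers 10 cm each way for a shift and 360 degrees each way for a turn. Its arguments: {"type":"object","properties":{"plan":{"type":"array"},"hand":{"type":"number"},"force":{"type":"number"}},"required":["plan"]}

```bash
ls; mkdir -p pics; python3 - <<'E'
from station import readout, viewer, order
import cv2, numpy as np
s=readout.get_state(); print(s)
for n in ["scene","top"]:
    p,d=viewer.capture(n); cv2.imwrite(f"pics/{n}0.png",p[:,:,::-1]); np.savez(f"pics/{n}0.npz",p=p,d=d,**viewer.camera_params(n))
    print(n,viewer.camera_params(n))
E
```

```text
pics
{'time_s': 0.0, 'joints': array([ 1.06539864e+00,  4.91587003e-01,  1.55943487e+00, -2.42050120e-05,
        1.09169982e+00, -1.05603897e-01]), 'joint_vel': array([ 0.00140634,  0.00030643,  0.00106955,  0.00084503, -0.0023643 ,
       -0.00098411]), 'effort': array([ 1.07545438e-03, -6.12640715e+01, -2.58184147e+01,  6.92968885e-02,
        4.81116876e-02, -1.19804708e-04]), 'position': array([0.24323948, 0.57570025, 0.4041496 ]), 'orientation': array([ 0.14002211,  0.6931397 , -0.14078806,  0.69291406]), 'contact_force': array([-0.6231272 ,  0.23194357, -0.24739069]), 'moment': array([ 0.00255066, -0.00987603, -0.04921703]), 'gripper_width': 0.09493908341070144}
scene {'intrinsics': array([[380.61782284,   0.        , 321.5344324 ],
       [  0.        , 380.61782284, 203.44902202],
       [  0.        ,   0.        ,   1.        ]]), 'R': array([[ 0.7146436 ,  0.69916979, -0.02112176],
       [ 0.47037746, -0.50269842, -0.7252857 ],
       [-0.51771572,  0.50838558, -0.68812392]]), 't': array([-0.38341284, -0.25211326,  1.29899941])}
top {'intrinsics': array([[438.11632288,   0.        , 315.54632266],
       [  0.        , 438.11632288, 197.52638624],
       [  0.        ,   0.        ,   1.        ]]), 'R': array([[-0.1171173 , -0.99311307, -0.00315872],
       [-0.97243866,  0.1153237 , -0.20264128],
       [ 0.20160998, -0.02066114, -0.97924794]]), 't': array([0.02880758, 0.58031341, 0.97081264])}
```

View pics/scene0.png

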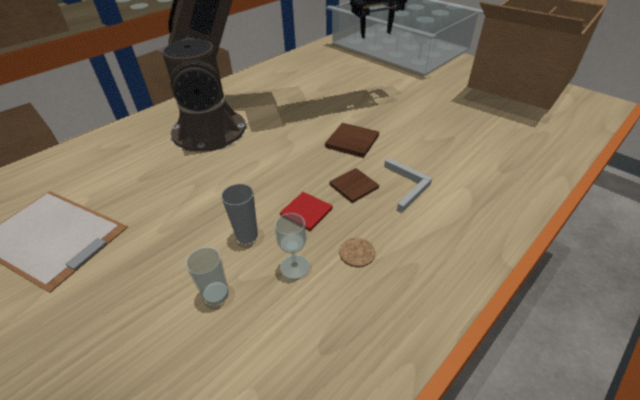

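View pics/top0.png

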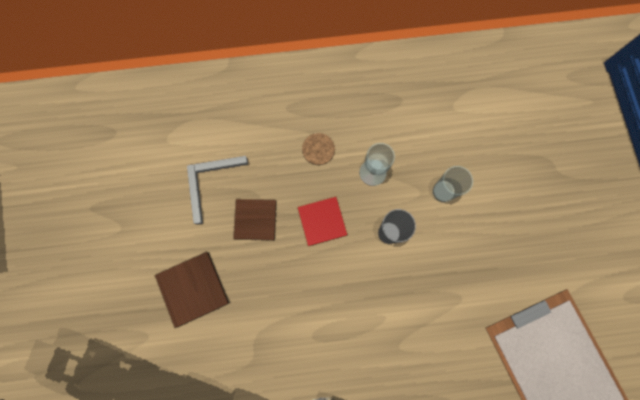

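In the top view there are three square pieces:
- the small dark one at (255,220)
- the large dark one at (192,289)
- the red one at (322,221)

The one meant is the small dark one, since it isn't red and is the smaller of the two dark ones. The stop's corner is near (192,168), the goblet's foot near (373,172) and its bowl near (380,157). I'll measure these and enlarge a crop to confirm.

```bash
cat > h.py <<'E'
import numpy as np, cv2
def load(f):
    z=np.load(f); return z['p'],z['d'],z['intrinsics'],z['R'],z['t']
def plane(uv,K,R,t,z):
    uv=np.atleast_2d(np.asarray(uv,float)); r=np.linalg.inv(K)@np.c_[uv,np.ones(len(uv))].T
    r=R.T@r; c=-R.T@t; return (c[:,None]+r*((z-c[2])/r[2])).T
def proj(X,K,R,t):
    c=R@np.atleast_2d(X).T+t[:,None]; q=K@c; return (q[:2]/q[2]).T
def cloud(d,K,R,t):
    v,u=np.indices(d.shape); r=np.stack([(u-K[0,2])/K[0,0],(v-K[1,2])/K[1,1],np.ones(d.shape)],-1)*d[...,None]
    return (r-t)@R
E
python3 - <<'E'
from h import *
for n in ["top","scene"]:
    p,d,K,R,t=load(f"pics/{n}0.npz"); hsv=cv2.cvtColor(p,cv2.COLOR_RGB2HSV); X=cloud(d,K,R,t)
    H,S,V=cv2.split(hsv)
    def blobs(m,lab,z,lo=150):
        m=cv2.morphologyEx(m.astype(np.uint8),cv2.MORPH_OPEN,np.ones((2,2)))
        c,_=cv2.findContours(m,cv2.RETR_EXTERNAL,cv2.CHAIN_APPROX_NONE)
        for q in c:
            if cv2.contourArea(q)<lo: continue
            W=plane(q[:,0]+0.0,K,R,t,z)[:,:2].astype(np.float32)
            r=cv2.minAreaRect(W*1000); px=q[:,0].mean(0)
            mk=np.zeros(m.shape,np.uint8); cv2.drawContours(mk,[q],-1,1,-1); zz=X[...,2][(mk>0)&(d>0)]
            print(n,lab,px.round(),"rect",np.round(r[0],1),np.round(r[1],1),round(r[2],1),"medz",np.median(zz).round(4) if len(zz) else None)
    box=np.zeros(H.shape,bool)
    if n=="top": box[100:340,130:500]=1
    else: box[100:320,180:450]=1
    blobs(box&(V<95)&(S>70),"dark",.014)
    blobs(box&(S<60)&(V>90),"metal",.025,80)
    blobs(box&(S>180)&(V>120),"red",.014)
p,d,K,R,t=load("pics/top0.npz")
a=cv2.resize(p[130:335,145:345],None,fx=4,fy=4,interpolation=cv2.INTER_CUBIC)[:600,:800]
cv2.imwrite("pics/crop1.png",a[:,:,::-1])
a=cv2.resize(p[120:270,300:500],None,fx=4,fy=4,interpolation=cv2.INTER_CUBIC)
cv2.imwrite("pics/crop2.png",a[:,:,::-1])
E
```

```text
top dark [207. 284.] rect [413.1 240. ] [131.3  67.8] 19.0 medz 0.0189
top dark [259. 220.] rect [547.3 110.4] [96.7 83.5] 81.7 medz 0.014
top metal [392. 232.] rect [ 481.1 -212.4] [68.4 34.5] 36.9 medz 0.0047
top metal [454. 185.] rect [ 576.1 -378.5] [ 69.7 106.7] 37.0 medz 0.0727
top metal [208. 181.] rect [632.5 187. ] [150.3 150.2] 2.8 medz 0.0244
top metal [378. 165.] rect [ 650.7 -201.8] [ 67.4 113.7] 57.2 medz 0.0831
top red [330. 210.] rect [553.2 -70.6] [45.7 47.5] 10.2 medz 0.0143
scene dark [355. 186.] rect [564.  102.6] [103.4 102.7] 81.4 medz 0.0138
scene dark [353. 141.] rect [415.9 266.2] [136.6 149.2] 17.4 medz 0.0185
scene dark [323. 109.] rect [199.5 354.9] [324.  111.5] 64.5 medz 0.0004
scene dark [243. 104.] rect [-25.4 160. ] [124.6  72.4] 42.1 medz 0.0003
scene metal [210. 277.] rect [ 534.9 -341.6] [ 79.1 167.7] 78.9 medz 0.0833
scene metal [293. 249.] rect [ 605.5 -164.4] [ 73.1 195.9] 54.5 medz 0.0947
scene metal [409. 180.] rect [669.3 217.7] [116.9 208.5] 48.0 medz 0.0245
scene red [307. 210.] rect [536.5 -53.9] [93.8 93.9] 8.4 medz 0.0141
```

View pics/crop1.png

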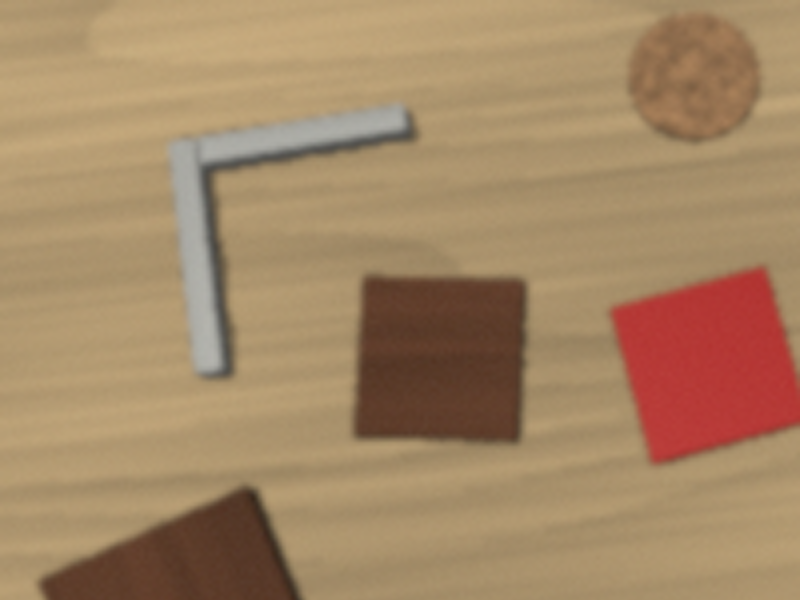

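View pics/crop2.png

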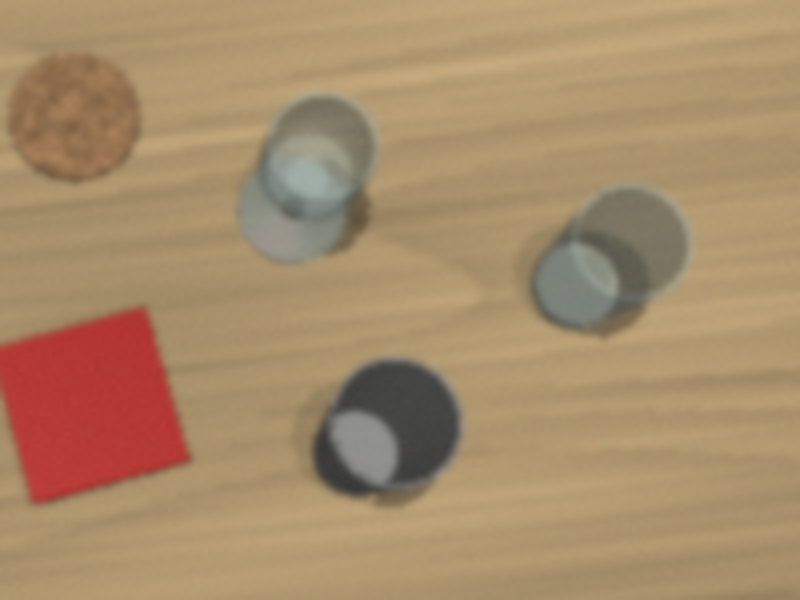

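The crop confirms the plain small dark square, with corners in crop1 at (365,277), (525,279), (518,440) and (356,436). The stop's inner top edges meet at about crop1 (205,165). The stemmed glass's foot centre is at about crop2 (291,211) and its rim centre at about (321,150). Next I'll refine all of these.

```bash
python3 - <<'E'
from h import *
p,d,K,R,t=load("pics/top0.npz")
f=lambda q,o:np.array(q,float)/4+np.array(o)-.375
c=plane(f([(365,277),(525,279),(518,440),(356,436)],(145,130)),K,R,t,.014)*1000
print("coaster c",c.mean(0).round(1),"sides",np.linalg.norm(np.roll(c,-1,0)-c,axis=1).round(1)); 
e=c[0]-c[3]; e2=c[1]-c[2]; print("x-edge angle",np.degrees(np.arctan2(e[1],e[0])),np.degrees(np.arctan2(e2[1],e2[0])),"y edges",[np.degrees(np.arctan2(*(a-b)[:2]))*-1 for a,b in((c[0],c[1]),(c[3],c[2]))])
# stop: pixel outline of top face via colour + depth-free minimal: outer hand-picked and inner
S=f([(172,141),(405,103),(409,130),(204,165),(226,372),(197,376)],(145,130))
w=plane(S,K,R,t,.025)*1000; print("stop outerC,endA_out,endA_in,innerC,endB_in,endB_out\n",w.round(1))
for i,j in((0,1),(3,2),(0,5),(3,4)):
    v=w[j]-w[i]; print(i,j,np.linalg.norm(v).round(1),np.degrees(np.arctan2(v[1],v[0])).round(2))
# metal mask contour
hsv=cv2.cvtColor(p,cv2.COLOR_RGB2HSV);m=((hsv[...,1]<60)&(hsv[...,2]>90)).astype(np.uint8)
n,l,st,ce=cv2.connectedComponentsWithStats(m)
for k in range(1,n):
    if 1<0 or not(185<ce[k][0]<230 and 150<ce[k][1]<200 and st[k][4]>100): continue
    v,u=np.where(l==k); W=plane(np.c_[u,v],K,R,t,.025)[:,:2]*1000
    print(len(W))
    # bar along -y (A): far from corner ; bar along -x (B)
    A=W[W[:,1]<225];B=W[W[:,0]<635]
    for nm,Q in(("A",A),("B",B)):
        r=cv2.minAreaRect(Q.astype(np.float32)); vx,vy,x0,y0=cv2.fitLine(Q.astype(np.float32),cv2.DIST_L2,0,.01,.01).ravel()
        print(nm,"fit ang",np.degrees(np.arctan2(vy,vx)),x0,y0,r)
# goblet
print("foot",plane(f([(291,211)],(300,120)),K,R,t,.003)*1000,"rim",plane(f([(321,150)],(300,120)),K,R,t,.144)*1000)
for lab,q,z in(("footL/R",[(238,211),(346,211)],.003),("rimL/R",[(265,150),(377,150)],.144)):
    g=plane(f(q,(300,120)),K,R,t,z)*1000; print(lab,np.linalg.norm(g[1]-g[0]))
print("tumbler rim",plane(f([(632,243)],(300,120)),K,R,t,.12)*1000,"tin rim",plane(f([(395,424)],(300,120)),K,R,t,.14)*1000,"mat",plane(f([(75,117)],(300,120)),K,R,t,.008)*1000)
# scene coaster
p,d,K,R,t=load("pics/scene0.npz");a=cv2.resize(p[130:280,260:460],None,fx=4,fy=4,interpolation=cv2.INTER_CUBIC);cv2.imwrite("pics/crop3.png",a[:,:,::-1])
E
```

```text
coaster c [553.6 112.4  14. ] sides [98.4 99.  97.8 97.9]
x-edge angle -7.7928358128739825 -8.116192525914636 y edges [np.float64(-7.492751521109553), np.float64(-8.160582076204431)]
stop outerC,endA_out,endA_in,innerC,endB_in,endB_out
 [[705.9 264.1  25. ]
 [713.3 119.   25. ]
 [695.6 118.   25. ]
 [688.2 245.4  25. ]
 [558.  240.3  25. ]
 [557.6 257.8  25. ]]
0 1 145.4 -87.09
3 2 127.7 -86.67
0 5 148.4 -177.53
3 4 130.4 -177.73
940
A fit ang -87.00461 700.81177 171.90408 ((699.6765747070312, 171.39804077148438), (23.681922912597656, 108.34806060791016), 2.8067057132720947)
B fit ang 4.278086 595.484 251.4854 ((595.633544921875, 250.44667053222656), (78.15271759033203, 23.023805618286133), 3.5174174308776855)
foot [[ 638.56787469 -190.05109911    3.        ]] rim [[ 635.59663797 -188.61276767  144.        ]]
footL/R 67.79509695830511
rimL/R 61.44186552809794
tumbler rim [[ 568.69040707 -356.92750682  120.        ]] tin rim [[ 481.46221679 -206.21884582  140.        ]] mat [[714.24496843 -62.45372255   8.        ]]
```

View pics/crop3.png

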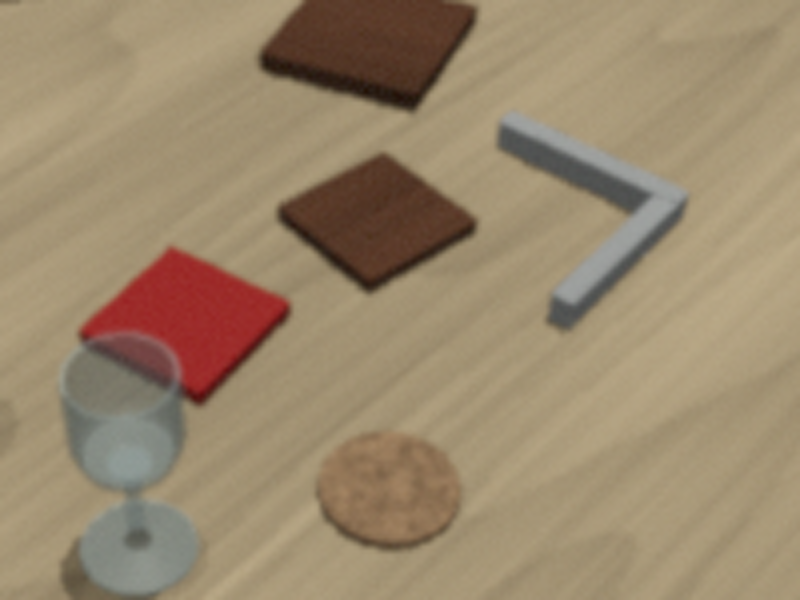

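```bash
cat >> h.py <<'E'
from scipy.spatial.transform import Rotation as Ro
def go(x,y,z,yaw=None):
    """print the row (tool axes, normalised) from the present pose to TCP (m) with jaw axis at yaw deg (mod 180)"""
    from station import readout
    s=readout.get_state(); M=Ro.from_quat(s['orientation']).as_matrix(); P=s['position']
    d=M.T@(np.array([x,y,z])-P)*10
    turn=0
    if yaw is not None:
        cur=np.degrees(np.arctan2(M[1,1],M[0,1])); a=(cur-yaw+90)%180-90 # tool x is down: + turn lowers yaw
        turn=a/360
    print("t",round(s['time_s'],2),"P",P.round(4),"toolx",M[:,0].round(4),"jaw",np.degrees(np.arctan2(M[1,1],M[0,1])).round(2),"F",s['contact_force'].round(2),"w",round(s['gripper_width'],4),"j",s['joints'].round(2))
    print("  row",d.round(3),round(turn,4))
E
python3 - <<'E'
from h import *
p,d,K,R,t=load("pics/scene0.npz"); f=lambda q,o:np.array(q,float)/4+np.array(o)-.375
c=plane(f([(383,154),(476,224),(371,290),(279,211)],(260,130)),K,R,t,.014)*1000
print(c.mean(0).round(1)); e=c[1]-c[2]; print(np.degrees(np.arctan2(e[1],e[0])),np.linalg.norm(np.roll(c,-1,0)-c,axis=1).round(1))
w=plane(f([(688,198),(567,305),(549,294),(637,212)],(260,130)),K,R,t,.025)*1000; print(w.round(1))
print("goblet rim",plane(f([(121,376)],(260,130)),K,R,t,.144)*1000,"foot",plane(f([(139,546)],(260,130)),K,R,t,.003)*1000)
go(.47,.112,.30,92.8)
E
```

```text
[557.9 106.8  14. ]
84.71452208666852 [ 98.7  99.7 101.   98.5]
[[708.2 258.1  25. ]
 [710.4 114.8  25. ]
 [695.9 115.3  25. ]
 [691.1 222.   25. ]]
goblet rim [[ 639.27099057 -192.42509882  144.        ]] foot [[ 638.53209738 -192.81111153    3.        ]]
t 0.1 P [0.2433 0.5757 0.4042] toolx [-5.e-04 -8.e-04 -1.e+00] jaw 67.09 F [ 0.07 -0.9   0.69] w 0.0951 j [ 1.07  0.49  1.56  0.    1.09 -0.11]
  row [ 1.045 -3.388  3.894] -0.0714
```

Request:
{"fn": "apply_moves", "kwargs": {"plan": [[0, -0.44, 0.5, 0], [0, -0.87, 1, 0], [0, -0.87, 1, 0]], "hand": -0.26, "force": 20}}

```text
time_s: 0.48
position: [0.3026, 0.4542, 0.4048]
orientation: [0.141, 0.693, -0.142, 0.693]
contact_force: [-0.7, -0.3, -0.8]
gripper_width: 0.0704
```

Request:
{"fn": "apply_moves", "kwargs": {"plan": [[0, -0.44, 0.5, 0], [0, -0.87, 1, 0], [0, -0.87, 1, 0]]}}

```text
time_s: 0.85
position: [0.3609, 0.3357, 0.4048]
orientation: [0.141, 0.693, -0.142, 0.693]
contact_force: [-0.2, -0.1, -0.3]
gripper_width: 0.0599
```

Request:
{"fn": "apply_moves", "kwargs": {"plan": [[0, -0.44, 0.5, 0], [0, -0.87, 1, 0], [0, -0.87, 1, -0.0714], [0, -0.87, 1, -0.0714], [0, -0.87, 1, -0.0714]]}}

```text
time_s: 1.48
position: [0.4182, 0.2194, 0.4047]
orientation: [-0.019, 0.707, 0.019, 0.707]
contact_force: [0.5, 1.0, -0.5]
gripper_width: 0.0599
```

```bash
python3 - <<'E'
from h import *
go(.478,.108,.30,92.8)
E
```

```text
t 1.48 P [0.4182 0.2194 0.4047] toolx [ 0.e+00  4.e-04 -1.e+00] jaw 93.04 F [ 0.46  0.97 -0.45] w 0.0599 j [ 0.34  0.27  1.92  0.    0.95 -1.28]
  row [ 1.046 -1.145  0.538] 0.0007
```

Request:
{"fn": "apply_moves", "kwargs": {"plan": [[0, -0.5, 0.25, 0], [0, -1, 0.5, 0], [0.5, -1, 0.54, 0], [1, -1, 0.54, 0], [1, -1, 0.54, 0]]}}

```text
time_s: 2.1
position: [0.4767, 0.1221, 0.3024]
orientation: [-0.018, 0.709, 0.017, 0.705]
contact_force: [0.5, 0.4, -0.3]
gripper_width: 0.0599
```

```bash
cat >> h.py <<'E'
def snap(n,name):
    from station import viewer
    c=viewer.camera_params(n); p,d=viewer.capture(n); cv2.imwrite(f"pics/{name}.png",p[:,:,::-1]); np.savez(f"pics/{name}.npz",p=p,d=d,**c); return p,d,c
E
python3 - <<'E'
from h import *
snap("wrist","w1"); go(.478,.108,.195,92.8)
E
```

```text
t 2.15 P [0.4772 0.1222 0.3044] toolx [-2.6e-03 -1.0e-04 -1.0e+00] jaw 92.84 F [ 0.34 -0.22  0.76] w 0.0596 j [ 0.12  0.45  1.99  0.    0.71 -1.5 ]
  row [ 1.094 -0.142  0.004] 0.0001
```

View pics/w1.png

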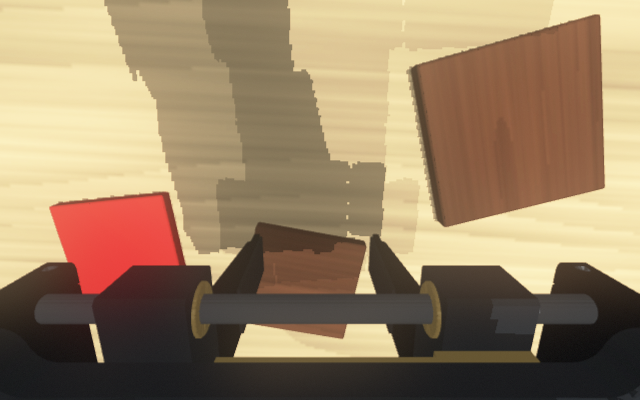

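The wrist view shows the coaster's near edge between the fingers, from (258,223) to (366,241), with the red piece on the left and the big dark one at upper right. I'll compute where that edge lies.

```bash
python3 - <<'E'
from h import *
p,d,K,R,t=load("pics/w1.npz")
c=plane([(258,223),(366,241),(344,338)],K,R,t,.014)*1000;print(c.round(1),np.linalg.norm(c[0]-c[1]),np.linalg.norm(c[2]-c[1]),"centre",(c[0]+c[2])/2)
c=plane([(50,206),(168,193),(600,15),(605,187),(443,226),(412,68)],K,R,t,.014)*1000;print(c.round(0))
E
```

```text
[[493.7  72.5  14. ]
 [505.7 167.3  14. ]
 [606.9 155.4  14. ]] 95.5512700033711 101.85833290149569 centre [550.31174245 113.95794651  14.        ]
[[ 487. -104.   14.]
 [ 471.   -3.   14.]
 [ 320.  322.   14.]
 [ 447.  363.   14.]
 [ 488.  233.   14.]
 [ 363.  189.   14.]]
```

Request:
{"fn": "apply_moves", "kwargs": {"plan": [[0.4, -0.1, -0.08, 0], [0.8, -0.1, -0.08, 0], [0.9, -0.1, -0.08, 0], [0.9, -0.1, -0.08, 0]]}}

```text
time_s: 2.65
position: [0.4699, 0.1114, 0.2159]
orientation: [-0.017, 0.706, 0.018, 0.707]
contact_force: [0.3, -0.5, 0.8]
gripper_width: 0.06
```

```bash
python3 - <<'E'
from h import *
go(.47,.111,.195,92.8)
p,d,c=snap("wrist","w2")
E
```

```text
t 2.65 P [0.4699 0.1114 0.2159] toolx [ 1.3e-03  2.0e-04 -1.0e+00] jaw 92.83 F [ 0.34 -0.49  0.77] w 0.06 j [ 0.1   0.59  2.07  0.    0.47 -1.52]
  row [ 0.209 -0.004  0.   ] 0.0001
```

View pics/w2.png

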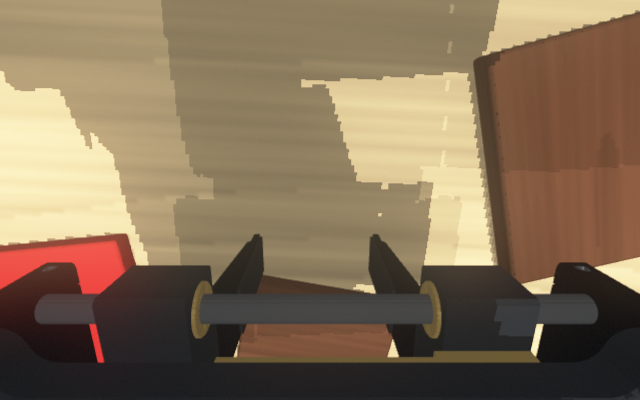

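Request:
{"fn": "apply_moves", "kwargs": {"plan": [[0.1, 0, 0, 0], [0.21, 0, 0, 0], [0.21, 0, 0.1, 0], [0.21, 0, 0.2, 0], [0.21, 0, 0.3, 0]]}}

```text
time_s: 3.32
position: [0.5002, 0.1124, 0.1938]
orientation: [-0.017, 0.707, 0.017, 0.707]
contact_force: [-0.7, -1.1, -0.6]
gripper_width: 0.0598
```

Request:
{"fn": "apply_moves", "kwargs": {"plan": [[0, 0, 0.12, 0], [0, 0, 0.24, 0], [0, 0, 0.36, 0], [0, 0, 0.48, 0], [0, 0, 0.58, 0]]}}

```text
time_s: 3.95
position: [0.558, 0.1153, 0.1937]
orientation: [-0.017, 0.707, 0.017, 0.707]
contact_force: [-1.6, 0.1, -0.0]
gripper_width: 0.0602
```

```bash
python3 - <<'E'
from h import *
go(.572,.115,.195,92.8)
p,d,c=snap("top","t2")
a=cv2.resize(p[130:335,145:345],None,fx=4,fy=4,interpolation=cv2.INTER_CUBIC)[:600,:800]
cv2.imwrite("pics/t2c.png",a[:,:,::-1])
E
```

```text
t 3.95 P [0.558  0.1153 0.1937] toolx [ 1.e-04  1.e-04 -1.e+00] jaw 92.8 F [-1.59  0.12 -0.02] w 0.0602 j [ 0.09  0.7   1.87  0.    0.57 -1.53]
  row [-0.013 -0.009  0.14 ] -0.0
```

View pics/t2c.png

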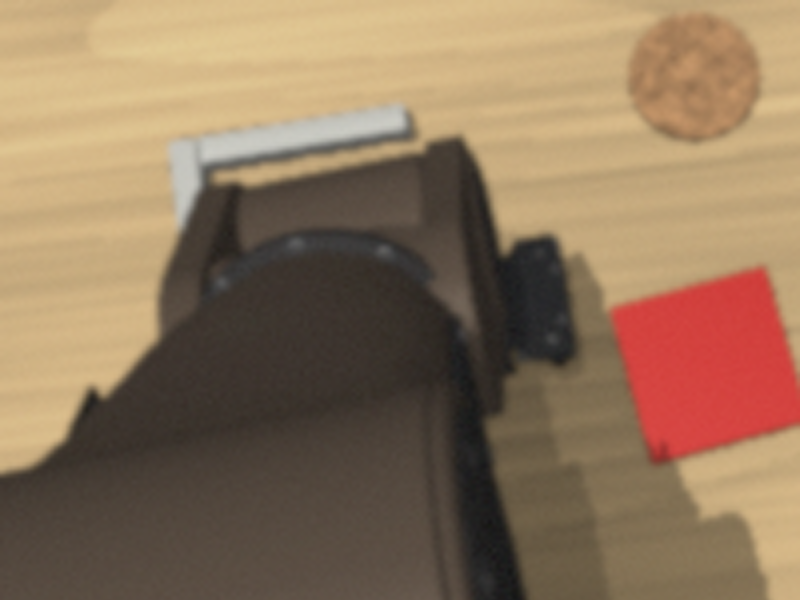

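Request:
{"fn": "apply_moves", "kwargs": {"plan": [[0, 0, 0.06, 0], [0, 0, 0.12, 0], [0, 0, 0.12, 0], [-0.1, 0, -0.3, 0], [-0.5, 0, -0.6, 0]]}}

```text
time_s: 4.62
position: [0.4956, 0.1121, 0.2427]
orientation: [-0.017, 0.708, 0.017, 0.705]
contact_force: [0.2, 0.0, 0.3]
gripper_width: 0.06
```

Request:
{"fn": "apply_moves", "kwargs": {"plan": [[-0.5, 0, -0.3, 0], [-0.8, 0, -0.6, 0], [-0.8, 0, -0.6, 0]]}}

```text
time_s: 5.0
position: [0.436, 0.1094, 0.3257]
orientation: [-0.017, 0.706, 0.018, 0.708]
contact_force: [0.7, 1.0, 0.4]
gripper_width: 0.0597
```

```bash
python3 - <<'E'
from h import *
go(.62,.0,.3,2.8)
snap("wrist","w3"); p,d,c=snap("scene","s3")
a=cv2.resize(p[130:280,260:460],None,fx=4,fy=4,interpolation=cv2.INTER_CUBIC);cv2.imwrite("pics/s3c.png",a[:,:,::-1])
E
```

```text
t 5.0 P [0.436  0.1094 0.3257] toolx [ 3.6e-03  4.0e-04 -1.0e+00] jaw 92.82 F [0.67 1.01 0.41] w 0.0597 j [ 0.1   0.36  2.06  0.    0.71 -1.52]
  row [ 0.263 -1.183  1.783] -0.2499
```

View pics/w3.png

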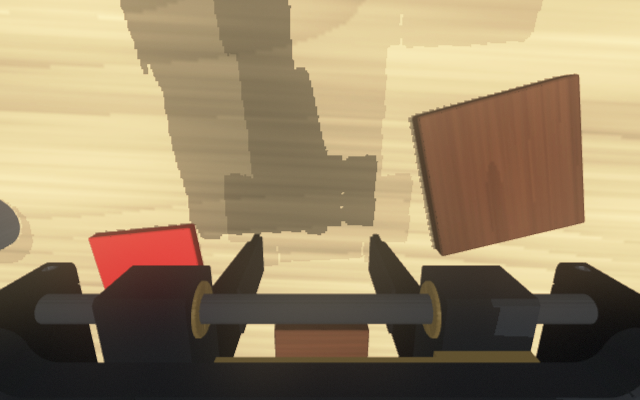

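View pics/s3c.png

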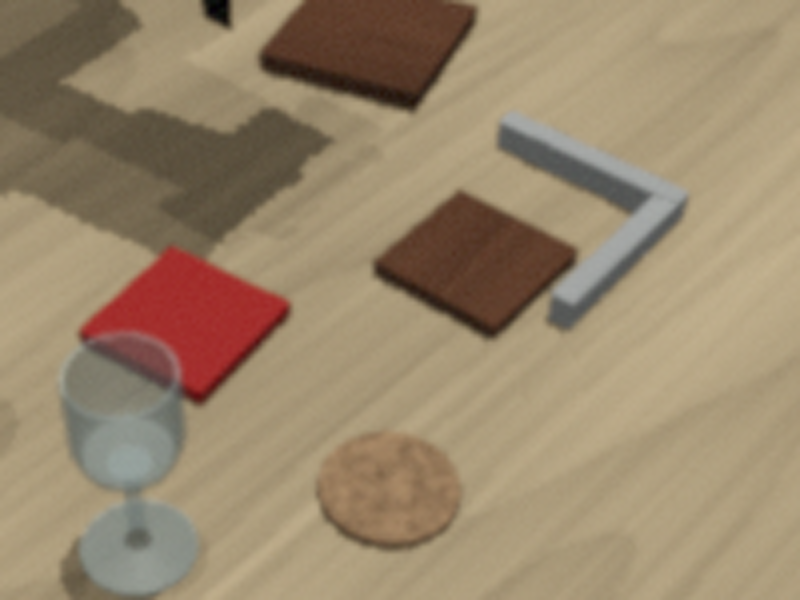

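The coaster is now aligned with the stop, its near edge about parallel to the bar. Next I move to its -y side and turn 90 degrees.

Request:
{"fn": "apply_moves", "kwargs": {"plan": [[0, -0.4, 0.3, 0.029], [0, -0.8, 0.6, 0.058], [0, -0.8, 0.99, 0.087], [0, -0.8, 0.99, 0.116], [0, -0.8, 0.99, 0.145]]}}

```text
time_s: 5.72
position: [0.5413, 0.0339, 0.3216]
orientation: [0.297, 0.642, -0.298, 0.641]
contact_force: [0.3, -0.5, 0.4]
gripper_width: 0.0598
```

```bash
python3 - <<'E'
from h import *
go(.63,.035,.3,2.8)
E
```

```text
t 5.72 P [0.5413 0.0339 0.3216] toolx [-2.4e-03  2.0e-04 -1.0e+00] jaw 40.23 F [ 0.33 -0.5   0.36] w 0.0598 j [-0.06  0.48  1.85  0.    0.81 -0.76]
  row [0.214 0.685 0.565] 0.104
```

Request:
{"fn": "apply_moves", "kwargs": {"plan": [[0, 0.35, 0.28, 0.03], [0.2, 0.68, 0.56, 0.06], [0.2, 0.68, 0.56, 0.09], [0.2, 0.68, 0.56, 0.104], [0.2, 0.68, 0.56, 0.104]]}}

```text
time_s: 6.35
position: [0.6289, 0.0359, 0.3018]
orientation: [0.485, 0.514, -0.486, 0.513]
contact_force: [0.1, 0.7, -0.5]
gripper_width: 0.0599
```

```bash
python3 - <<'E'
from h import *
go(.633,.03,.195,2.8)
snap("wrist","w4")
E
```

```text
t 6.35 P [0.6289 0.0359 0.3018] toolx [-2.e-03  2.e-04 -1.e+00] jaw 3.19 F [ 0.06  0.66 -0.53] w 0.0599 j [-0.05  0.61  1.65  0.    0.89 -0.1 ]
  row [1.068 0.04  0.061] 0.0011
```

View pics/w4.png

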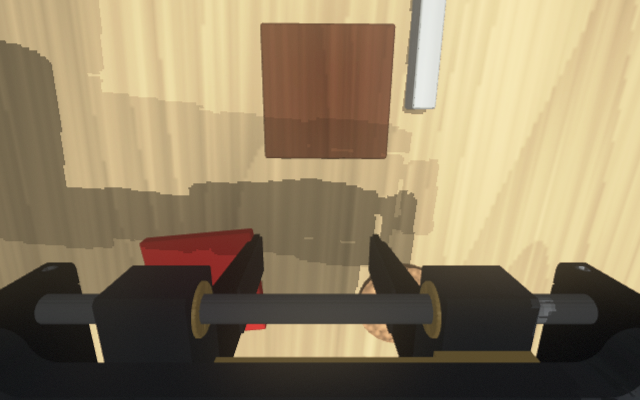

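```bash
python3 - <<'E'
from h import *
p,d,K,R,t=load("pics/w4.npz")
c=plane([(261,24),(395,24),(386,158),(266,158)],K,R,t,.014)*1000;print(c.round(1),c.mean(0), np.linalg.norm(np.roll(c,-1,0)-c,axis=1).round(1))
print("red/mat",plane([(142,241),(252,230),(266,328)],K,R,t,.014)*1000)
print("barA inner",plane([(412,108),(420,0)],K,R,t,.0)*1000,"top end",plane([(411,108),(436,106),(443,0),(418,0)],K,R,t,.025)*1000)
E
```

```text
[[579.8 170.5  14. ]
 [677.6 175.9  14. ]
 [682.4  77.9  14. ]
 [584.7  72.4  14. ]] [631.11092512 124.1762675   14.        ] [97.9 98.1 97.8 98.2]
red/mat [[476.88106816  -6.91296012  14.        ]
 [573.44238107   8.95836034  14.        ]
 [586.951629   -90.32479415  14.        ]]
barA inner [[701.99455335 118.16968974   0.        ]
 [697.19244587 196.34895358   0.        ]] top end [[694.29111432 117.82894381  25.        ]
 [712.7348378  120.30381162  25.        ]
 [706.44146157 189.97219734  25.        ]
 [689.2907581  189.02195826  25.        ]]
```

Request:
{"fn": "apply_moves", "kwargs": {"plan": [[0.5, 0.02, 0, 0], [0.98, 0.04, 0, 0.001], [0.98, 0.04, 0, 0.001], [0.98, 0.04, 0, 0.001]]}}

```text
time_s: 6.9
position: [0.6327, 0.0362, 0.2069]
orientation: [0.488, 0.512, -0.487, 0.513]
contact_force: [0.7, -0.2, 1.0]
gripper_width: 0.0603
```

```bash
python3 - <<'E'
from h import *
go(.631,.13,.1945,2.8)
E
```

```text
t 6.9 P [0.6327 0.0362 0.2069] toolx [ 0.0013  0.     -1.    ] jaw 2.85 F [ 0.67 -0.2   1.  ] w 0.0603 j [-0.05  0.74  1.69  0.    0.7  -0.1 ]
  row [ 0.124  0.029 -0.938] 0.0001
```

Request:
{"fn": "apply_moves", "kwargs": {"plan": [[0.12, 0, 0, 0], [0.12, 0, -0.12, 0], [0.12, 0, -0.24, 0], [0.12, 0, -0.36, 0], [0.12, 0, -0.48, 0]]}}

```text
time_s: 7.52
position: [0.6299, 0.0852, 0.1941]
orientation: [0.488, 0.512, -0.487, 0.512]
contact_force: [0.2, -0.8, 0.7]
gripper_width: 0.0597
```

Request:
{"fn": "apply_moves", "kwargs": {"plan": [[0, 0, -0.1, 0], [0, 0, -0.2, 0], [0, 0, -0.3, 0], [0, 0, -0.36, 0], [0, 0, -0.36, 0]]}}

```text
time_s: 8.15
position: [0.628, 0.1206, 0.1936]
orientation: [0.488, 0.512, -0.488, 0.512]
contact_force: [-1.1, 0.1, -0.1]
gripper_width: 0.0598
```

Request:
{"fn": "apply_moves", "kwargs": {"plan": [[0, 0, -0.02, 0], [0, 0, -0.04, 0], [0, 0, -0.04, 0]]}}

```text
time_s: 8.52
position: [0.6279, 0.1241, 0.1937]
orientation: [0.488, 0.512, -0.488, 0.512]
contact_force: [0.3, 0.5, -0.6]
gripper_width: 0.0598
```

```bash
python3 - <<'E'
from h import *
go(.631,.13,.1945,2.8)
snap("wrist","w5")
E
```

```text
t 8.53 P [0.6279 0.1241 0.1937] toolx [ 0.e+00  1.e-04 -1.e+00] jaw 2.79 F [ 0.26  0.49 -0.65] w 0.0598 j [0.09 0.77 1.68 0.   0.69 0.04]
  row [-0.008  0.033 -0.057] -0.0
```

View pics/w5.png

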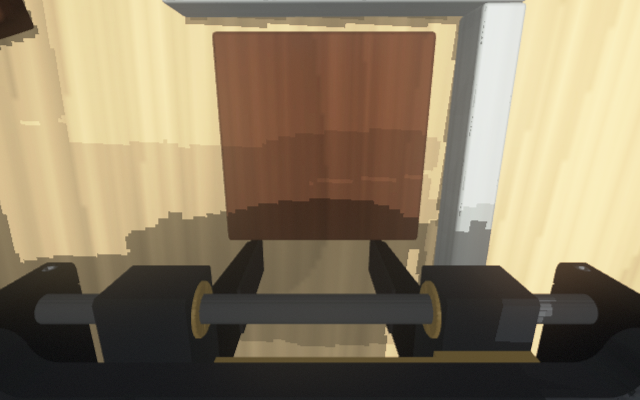

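The wrist view shows the coaster (213–435, 32–240) square in the corner. A thin bench strip remains at the far bar (row ~20) and a wider one at the right bar (column ~440).

```bash
python3 - <<'E'
from h import *
p,d,K,R,t=load("pics/w5.npz")
c=plane([(213,32),(435,32),(418,240),(229,240)],K,R,t,.014)*1000;print(c.round(1),c.mean(0), np.linalg.norm(np.roll(c,-1,0)-c,axis=1).round(1))
print("B inner top",plane([(185,16),(462,16)],K,R,t,.025)*1000,"A inner top",plane([(484,6),(459,228)],K,R,t,.025)*1000)
print("B inner bottom",plane([(187,24),(440,27)],K,R,t,.0)*1000)
E
```

```text
[[576.8 232.2  14. ]
 [673.9 237.   14. ]
 [679.9 139.   14. ]
 [581.3 134.1  14. ]] [627.96009872 185.60605061  14.        ] [97.2 98.2 98.7 98.2]
B inner top [[568.96004914 235.52321661  25.        ]
 [680.36988092 240.98649527  25.        ]] A inner top [[688.52434668 244.95894519  25.        ]
 [694.77262701 150.61286142  25.        ]]
B inner bottom [[560.50057338 237.64071464   0.        ]
 [680.37556583 242.23992379   0.        ]]
```

Request:
{"fn": "apply_moves", "kwargs": {"plan": [[0, 0, -0.02, 0], [0, 0, -0.04, 0], [0, 0, -0.04, 0]]}}

```text
time_s: 8.95
position: [0.6277, 0.1283, 0.1937]
orientation: [0.488, 0.512, -0.488, 0.512]
contact_force: [0.4, 0.1, -1.1]
gripper_width: 0.0598
```

Request:
{"fn": "apply_moves", "kwargs": {"plan": [[0, 0, -0.01, 0], [0, 0, -0.02, 0], [0, 0, -0.02, 0]]}}

```text
time_s: 9.32
position: [0.6276, 0.1302, 0.1938]
orientation: [0.488, 0.512, -0.488, 0.512]
contact_force: [0.0, 0.2, -0.4]
gripper_width: 0.0599
```

Request:
{"fn": "apply_moves", "kwargs": {"plan": [[0, 0, -0.01, 0], [0, 0, -0.02, 0], [0, 0, -0.02, 0]]}}

```text
time_s: 9.7
position: [0.6275, 0.1322, 0.1937]
orientation: [0.488, 0.512, -0.488, 0.512]
contact_force: [-0.2, -0.9, -0.0]
gripper_width: 0.0601
```

Request:
{"fn": "apply_moves", "kwargs": {"plan": [[0, 0, -0.01, 0], [0, 0, -0.015, 0], [0, 0, -0.015, 0]]}}

```text
time_s: 10.07
position: [0.6277, 0.1328, 0.1938]
orientation: [0.487, 0.512, -0.488, 0.513]
contact_force: [1.8, -8.3, -0.2]
gripper_width: 0.0599
```

Request:
{"fn": "apply_moves", "kwargs": {"plan": [[0, 0, 0.1, 0], [0, 0, 0.3, 0], [-0.5, 0, 0.3, 0], [-0.9, 0, 0.3, 0], [-0.9, 0, 0.3, 0]]}}

```text
time_s: 10.7
position: [0.6293, 0.1026, 0.2868]
orientation: [0.489, 0.511, -0.486, 0.513]
contact_force: [0.8, -0.1, -0.6]
gripper_width: 0.0601
```

```bash
python3 - <<'E'
from h import *
go(.55,.188,.285,92.8)
snap("wrist","w6")
E
```

```text
t 10.7 P [0.6293 0.1026 0.2868] toolx [ 5.3e-03  5.0e-04 -1.0e+00] jaw 2.76 F [ 0.79 -0.12 -0.61] w 0.0601 j [0.06 0.64 1.64 0.   0.86 0.01]
  row [ 0.014 -0.751 -0.891] 0.2499
```

View pics/w6.png

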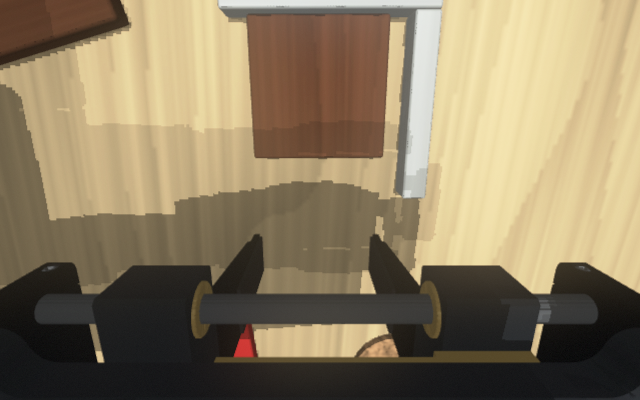

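The coaster is now flush with the far bar, and about 10 mm remains to the right-hand bar. Next is the x push.

Request:
{"fn": "apply_moves", "kwargs": {"plan": [[0, -0.4, -0.4, -0.029], [0, -0.75, -0.89, -0.058], [0, -0.75, -0.89, -0.087], [0, -0.75, -0.89, -0.116], [0, -0.75, -0.89, -0.145]]}}

```text
time_s: 11.38
position: [0.5494, 0.1885, 0.2823]
orientation: [0.21, 0.676, -0.211, 0.674]
contact_force: [-0.4, -1.0, -0.3]
gripper_width: 0.06
```

Request:
{"fn": "apply_moves", "kwargs": {"plan": [[0, 0, 0, -0.029], [0, 0, 0, -0.058], [0, 0, 0, -0.087], [0, 0, 0, -0.105], [0, 0, 0, -0.105]]}}

```text
time_s: 12.0
position: [0.5495, 0.1884, 0.2825]
orientation: [-0.017, 0.708, 0.017, 0.706]
contact_force: [0.3, -0.1, -0.7]
gripper_width: 0.06
```

```bash
python3 - <<'E'
from h import *
go(.548,.186,.194,92.8)
snap("wrist","w7")
E
```

```text
t 12.0 P [0.5495 0.1884 0.2825] toolx [-2.e-03 -3.e-04 -1.e+00] jaw 92.73 F [ 0.31 -0.09 -0.68] w 0.06 j [ 0.22  0.58  1.79  0.    0.78 -1.4 ]
  row [ 0.885 -0.023 -0.015] -0.0002
```

View pics/w7.png

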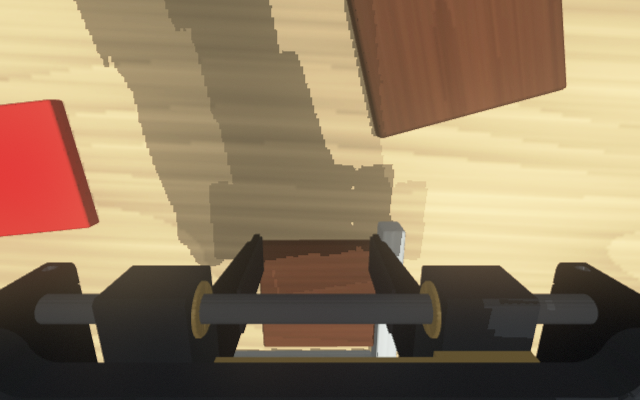

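```bash
python3 - <<'E'
from h import *
p,d,K,R,t=load("pics/w7.npz")
print(plane([(262,240),(368,241)],K,R,t,.014)*1000, "B end",plane([(379,224),(404,230)],K,R,t,.025)*1000)
E
```

```text
[[574.86011394 145.46762598  14.        ]
 [571.57812927 231.62467285  14.        ]] B end [[552.6631741  236.63915541  25.        ]
 [556.61820606 256.35999562  25.        ]]
```

Request:
{"fn": "apply_moves", "kwargs": {"plan": [[0, -0.06, -0.06, 0], [0.4, -0.06, -0.06, 0], [0.7, -0.06, -0.06, 0], [0.88, -0.06, -0.06, 0], [0.88, -0.06, -0.06, 0]]}}

```text
time_s: 12.68
position: [0.5438, 0.1824, 0.1949]
orientation: [-0.017, 0.708, 0.017, 0.706]
contact_force: [-0.6, -0.8, -0.1]
gripper_width: 0.06
```

Request:
{"fn": "apply_moves", "kwargs": {"plan": [[0.01, 0, 0.1, 0], [0.01, 0, 0.2, 0], [0.01, 0, 0.26, 0], [0.01, 0, 0.3, 0], [0.01, 0, 0.3, 0]]}}

```text
time_s: 13.3
position: [0.5741, 0.1841, 0.1948]
orientation: [-0.017, 0.707, 0.017, 0.707]
contact_force: [0.5, -0.3, 0.8]
gripper_width: 0.0604
```

Request:
{"fn": "apply_moves", "kwargs": {"plan": [[0, 0, 0.01, 0], [0, 0, 0.03, 0], [0, 0, 0.03, 0]]}}

```text
time_s: 13.68
position: [0.577, 0.1842, 0.1947]
orientation: [-0.017, 0.707, 0.017, 0.707]
contact_force: [0.4, 0.5, -0.1]
gripper_width: 0.06
```

Request:
{"fn": "apply_moves", "kwargs": {"plan": [[0, 0, 0.01, 0], [0, 0, 0.02, 0], [0, 0, 0.02, 0]]}}

```text
time_s: 14.05
position: [0.579, 0.1843, 0.1947]
orientation: [-0.017, 0.707, 0.017, 0.707]
contact_force: [1.3, 0.3, 0.3]
gripper_width: 0.0603
```

Request:
{"fn": "apply_moves", "kwargs": {"plan": [[0, 0, 0.01, 0], [0, 0, 0.02, 0], [0, 0, 0.02, 0]]}}

```text
time_s: 14.42
position: [0.5808, 0.1844, 0.1947]
orientation: [-0.017, 0.707, 0.017, 0.707]
contact_force: [-2.5, -0.5, 3.2]
gripper_width: 0.0601
```

Request:
{"fn": "apply_moves", "kwargs": {"plan": [[0, 0, 0.01, 0], [0, 0, 0.015, 0], [0, 0, 0.015, 0]]}}

```text
time_s: 14.8
position: [0.5814, 0.1845, 0.1947]
orientation: [-0.018, 0.708, 0.017, 0.706]
contact_force: [-8.5, -1.7, 5.8]
gripper_width: 0.0599
```

Now in contact with the right-hand bar at 8.5 N. I'll back off, then check snugness on both sides.

Request:
{"fn": "apply_moves", "kwargs": {"plan": [[0, 0, -0.1, 0], [0, 0, -0.3, 0], [-0.4, 0, -0.3, 0], [-0.9, 0, -0.3, 0], [-1, 0, -0.3, 0]]}}

```text
time_s: 15.42
position: [0.5526, 0.1831, 0.2978]
orientation: [-0.017, 0.705, 0.018, 0.709]
contact_force: [-0.1, -0.5, -0.1]
gripper_width: 0.0598
```

Request:
{"fn": "apply_moves", "kwargs": {"plan": [[-0.4, -0.5, 0.3, 0.029], [-0.4, -1, 0.5, 0.058], [-0.4, -1, 0.5, 0.087], [-0.4, -1, 0.5, 0.116], [-0.4, -1, 0.5, 0.145]]}}

```text
time_s: 16.05
position: [0.6072, 0.0853, 0.3338]
orientation: [0.298, 0.642, -0.298, 0.641]
contact_force: [-0.7, -0.3, 0.1]
gripper_width: 0.0598
```

```bash
python3 - <<'E'
from h import *
go(.64,.08,.3,2.8)
p,d,c=snap("scene","s8")
a=cv2.resize(p[130:280,260:460],None,fx=4,fy=4,interpolation=cv2.INTER_CUBIC);cv2.imwrite("pics/s8c.png",a[:,:,::-1])
E
```

```text
t 16.05 P [0.6072 0.0853 0.3338] toolx [-4.e-04  1.e-04 -1.e+00] jaw 40.22 F [-0.75 -0.28  0.08] w 0.0598 j [ 0.03  0.55  1.66  0.    0.93 -0.67]
  row [0.337 0.216 0.252] 0.1039
```

View pics/s8c.png

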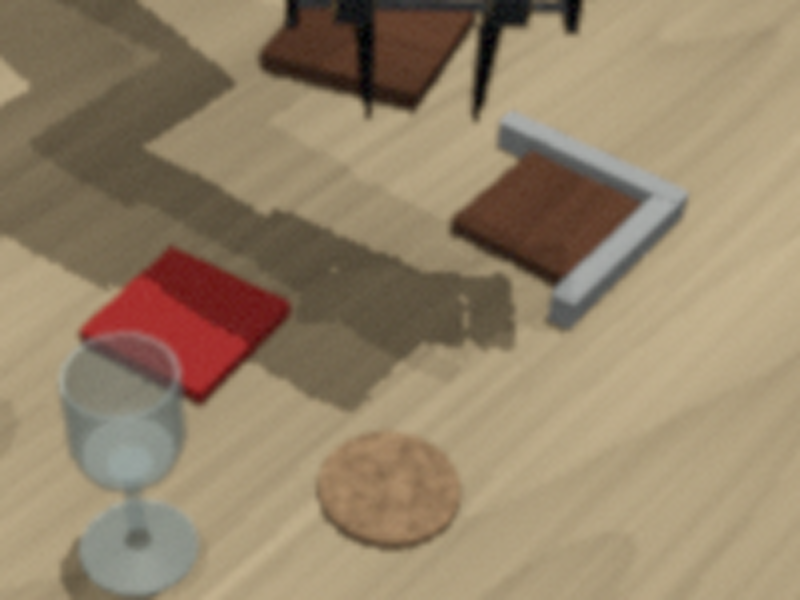

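The coaster looks home on both sides. I'll confirm with one last gentle nudge along y.

Request:
{"fn": "apply_moves", "kwargs": {"plan": [[0, 0.1, 0.1, 0.029], [0, 0.22, 0.18, 0.058], [0, 0.22, 0.18, 0.087], [0.2, 0.22, 0.18, 0.104], [0.4, 0.22, 0.18, 0.104]]}}

```text
time_s: 16.73
position: [0.6355, 0.0862, 0.2936]
orientation: [0.486, 0.514, -0.486, 0.514]
contact_force: [0.6, -0.3, -0.9]
gripper_width: 0.0599
```

```bash
python3 - <<'E'
from h import *
go(.641,.10,.195,2.8)
snap("wrist","w9")
E
```

```text
t 16.73 P [0.6355 0.0862 0.2936] toolx [ 2.e-04  1.e-04 -1.e+00] jaw 3.25 F [ 0.6  -0.35 -0.95] w 0.0599 j [ 0.03  0.63  1.62  0.    0.88 -0.02]
  row [ 0.986  0.062 -0.134] 0.0013
```

View pics/w9.png

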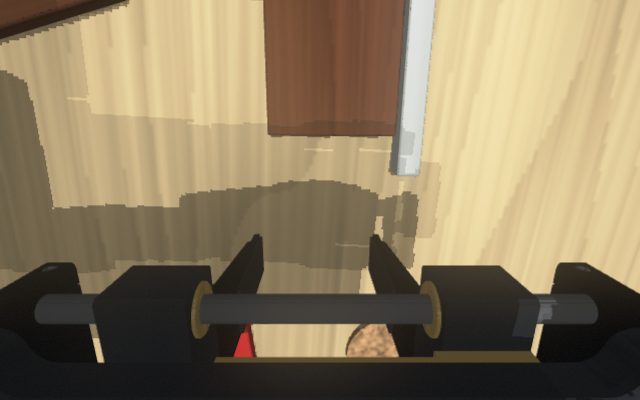

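Request:
{"fn": "apply_moves", "kwargs": {"plan": [[0.4, 0.03, -0.05, 0.001], [0.8, 0.03, -0.1, 0.001], [0.98, 0.03, -0.1, 0.001], [0.98, 0.03, -0.1, 0.001]]}}

```text
time_s: 17.27
position: [0.6381, 0.0963, 0.196]
orientation: [0.487, 0.513, -0.488, 0.512]
contact_force: [0.3, 0.2, -0.1]
gripper_width: 0.0598
```

Request:
{"fn": "apply_moves", "kwargs": {"plan": [[0, 0, -0.1, 0], [0, 0, -0.2, 0], [0, 0, -0.3, 0], [0, 0, -0.34, 0], [0, 0, -0.34, 0]]}}

```text
time_s: 17.9
position: [0.6364, 0.1307, 0.1968]
orientation: [0.488, 0.512, -0.487, 0.512]
contact_force: [-0.1, -1.7, 0.3]
gripper_width: 0.0599
```

```bash
python3 - <<'E'
from h import *
go(.641,.133,.195,2.8)
E
```

```text
t 17.9 P [0.6364 0.1307 0.1968] toolx [ 2.e-04  1.e-04 -1.e+00] jaw 2.84 F [-0.14 -1.73  0.3 ] w 0.0599 j [0.1  0.77 1.65 0.   0.72 0.05]
  row [ 0.018  0.047 -0.02 ] 0.0001
```

Request:
{"fn": "apply_moves", "kwargs": {"plan": [[0, 0, -0.01, 0], [0, 0, -0.02, 0], [0, 0, -0.02, 0]]}}

```text
time_s: 18.27
position: [0.6364, 0.1322, 0.1967]
orientation: [0.488, 0.512, -0.488, 0.512]
contact_force: [0.3, 0.3, 0.4]
gripper_width: 0.0596
```

Request:
{"fn": "apply_moves", "kwargs": {"plan": [[0, 0, -0.01, 0], [0, 0, -0.01, 0]]}}

```text
time_s: 18.52
position: [0.6364, 0.133, 0.1967]
orientation: [0.488, 0.512, -0.488, 0.512]
contact_force: [-0.7, -3.7, -0.2]
gripper_width: 0.0597
```

The coaster is home: the y contact came at the same place as before. Now I retreat, open the gripper and go to the goblet.

Request:
{"fn": "apply_moves", "kwargs": {"plan": [[0, 0, 0.1, 0], [0, 0, 0.3, 0], [-0.4, 0, 0.3, 0], [-0.9, 0, 0.3, 0], [-1, 0, 0.3, 0]]}}

```text
time_s: 19.15
position: [0.6382, 0.1022, 0.3]
orientation: [0.489, 0.511, -0.487, 0.513]
contact_force: [-0.0, -0.8, -1.2]
gripper_width: 0.0599
```

Request:
{"fn": "apply_moves", "kwargs": {"plan": [[-0.5, 0, 0.3, 0], [-0.7, 0, 0.7, 0], [-0.7, 0, 1, 0], [-0.7, 0, 1, 0]], "hand": -1}}

```text
time_s: 19.65
position: [0.6425, 0.0009, 0.3661]
orientation: [0.488, 0.512, -0.489, 0.511]
contact_force: [-0.6, -0.3, -0.5]
gripper_width: 0.0925
```

```bash
python3 - <<'E'
from h import *
go(.6365,-.10,.37,2.8)
snap("wrist","w10")
p,d,c=snap("top","t10")
E
```

```text
t 19.65 P [0.6425 0.0009 0.3661] toolx [-7.e-04  1.e-04 -1.e+00] jaw 2.62 F [-0.57 -0.29 -0.5 ] w 0.0925 j [-0.1   0.55  1.56  0.    1.03 -0.15]
  row [-0.039 -0.107  1.005] -0.0005
```

View pics/w10.png

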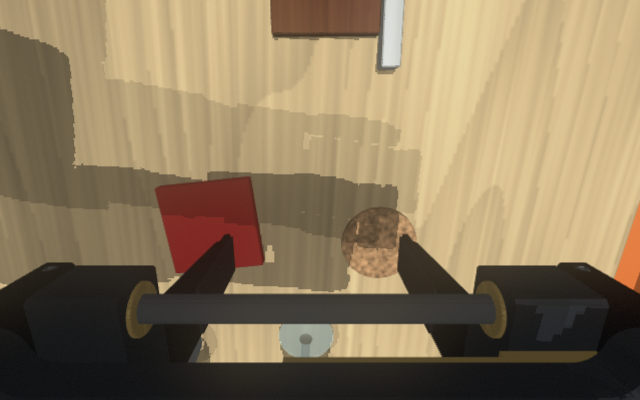

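View pics/t10.png

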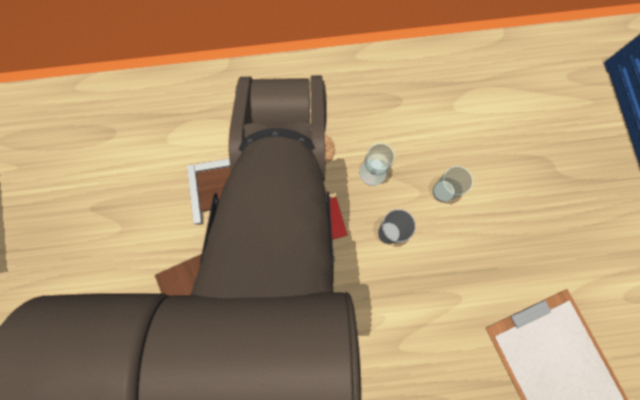

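The wrist view shows the goblet's foot, with the stem base near (306,340), and the coaster's near edge at (272,36)–(381,38). I'll use that known edge to remove the camera's bias.

```bash
python3 - <<'E'
from h import *
p,d,K,R,t=load("pics/w10.npz")
a=np.radians(2.8);Rz=np.array([[np.cos(a),-np.sin(a)],[np.sin(a),np.cos(a)]]);T=np.array([640.8,193.3])+(Rz@np.array([[-50,50],[-50,-50]])).T
print("true",T.round(1),"seen",(plane([(272,36),(381,38)],K,R,t,.014)*1000).round(1))
print("stem",plane([(306,340)],K,R,t,.005)*1000,"foot L R",plane([(279,340),(333,340)],K,R,t,.003)*1000)
a=cv2.resize(p[300:370,250:370],None,fx=6,fy=6,interpolation=cv2.INTER_CUBIC);cv2.imwrite("pics/w10c.png",a[:,:,::-1])
p,d,K,R,t=load("pics/top0.npz")
g=cv2.cvtColor(p,cv2.COLOR_RGB2GRAY)
E
```

```text
true [[593.3 140.9]
 [693.2 145.8]] seen [[594.8 140.   14. ]
 [694.7 143.   14. ]]
stem [[ 638.45095663 -195.99682583    5.        ]] foot L R [[ 605.05661666 -199.20611467    3.        ]
 [ 671.83773037 -196.03040581    3.        ]]
```

View pics/w10c.png

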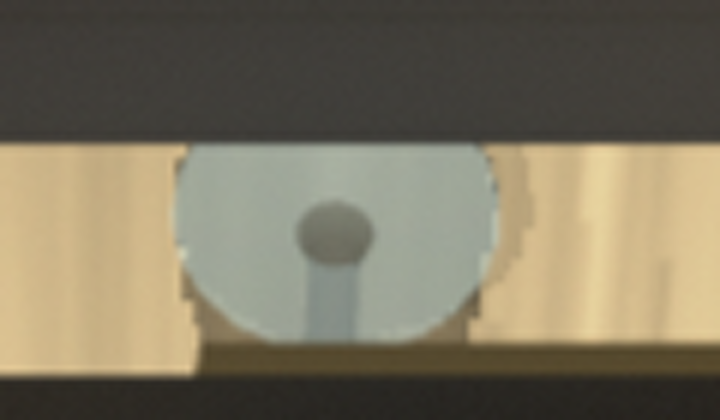

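Request:
{"fn": "apply_moves", "kwargs": {"plan": [[-0.06, -0.1, 0.5, 0], [-0.06, -0.1, 1, 0], [-0.06, -0.1, 1, 0]]}}

```text
time_s: 20.12
position: [0.6376, -0.0988, 0.372]
orientation: [0.488, 0.512, -0.488, 0.511]
contact_force: [0.3, 0.3, -0.4]
gripper_width: 0.0947
```

```bash
python3 - <<'E'
from h import *
go(.637,-.19,.37,2.8)
snap("wrist","w11")
E
```

```text
t 20.12 P [ 0.6376 -0.0988  0.372 ] toolx [-7.e-04  1.e-04 -1.e+00] jaw 2.67 F [ 0.25  0.31 -0.39] w 0.0947 j [-0.26  0.55  1.54 -0.    1.05 -0.3 ]
  row [ 0.02  -0.048  0.911] -0.0004
```

View pics/w11.png

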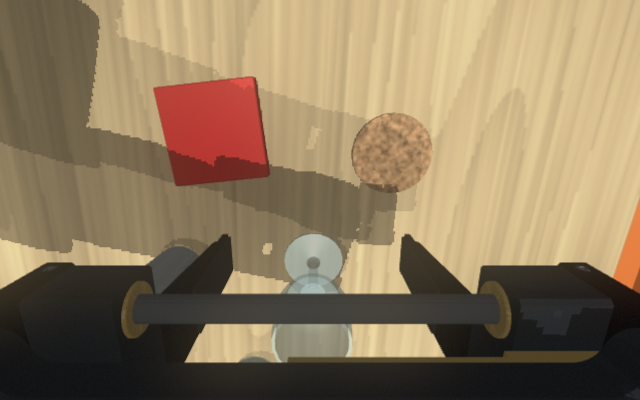

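The wrist view shows the foot spanning columns 285–343, with its top edge at row 234 and stem base (313,263). The bowl spans columns 272–352.

```bash
python3 - <<'E'
from h import *
p,d,K,R,t=load("pics/w11.npz")
a=cv2.resize(p[220:360,240:390],None,fx=5,fy=4,interpolation=cv2.INTER_CUBIC);cv2.imwrite("pics/w11c.png",a[:,:,::-1])
print("foot LR",plane([(284.5,259),(343,259)],K,R,t,.003)*1000,"far edge",plane([(313,234)],K,R,t,.003)*1000,"stem",plane([(313,263)],K,R,t,.005)*1000)
print("bowl LR",plane([(271.5,340),(352,340)],K,R,t,.128)*1000)
print("mat",plane([(391.5,152)],K,R,t,.008)*1000)
E
```

```text
foot LR [[ 604.38730236 -191.54172949    3.        ]
 [ 672.39125337 -188.3012921     3.        ]] far edge [[ 636.13264843 -158.80979309    3.        ]] stem [[ 637.7244862  -194.07730952    5.        ]]
bowl LR [[ 605.69749916 -202.21046402  128.        ]
 [ 670.63790476 -199.0871767   128.        ]]
mat [[713.7167632  -61.44134555   8.        ]]
```

View pics/w11c.png

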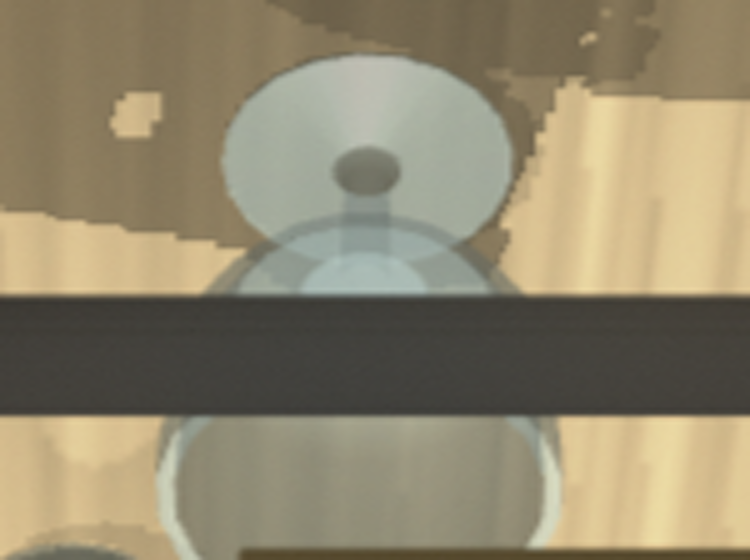

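Request:
{"fn": "apply_moves", "kwargs": {"plan": [[0, -0.02, 0.5, 0], [0, -0.045, 0.915, 0], [0, -0.045, 0.915, 0], [0, -0.045, 0.915, 0]]}}

```text
time_s: 20.68
position: [0.6377, -0.1869, 0.3723]
orientation: [0.487, 0.513, -0.487, 0.512]
contact_force: [-0.1, -0.2, -0.5]
gripper_width: 0.0952
```

```bash
python3 - <<'E'
from h import *
go(.6373,-.1905,.289,2.8)
snap("wrist","w12"); p,d,c=snap("scene","s12")
a=cv2.resize(p[140:340,180:440],None,fx=3,fy=3,interpolation=cv2.INTER_CUBIC);cv2.imwrite("pics/s12c.png",a[:,:,::-1])
E
```

```text
t 20.68 P [ 0.6377 -0.1869  0.3723] toolx [-7.e-04  7.e-04 -1.e+00] jaw 2.86 F [-0.06 -0.19 -0.54] w 0.0952 j [-0.38  0.58  1.49  0.    1.07 -0.43]
  row [ 0.833 -0.006  0.037] 0.0002
```

View pics/w12.png

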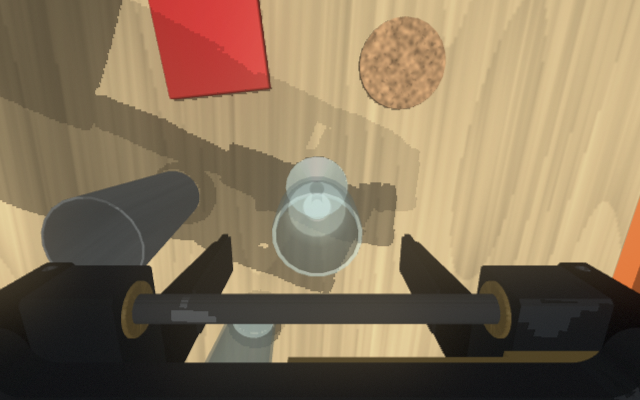

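View pics/s12c.png

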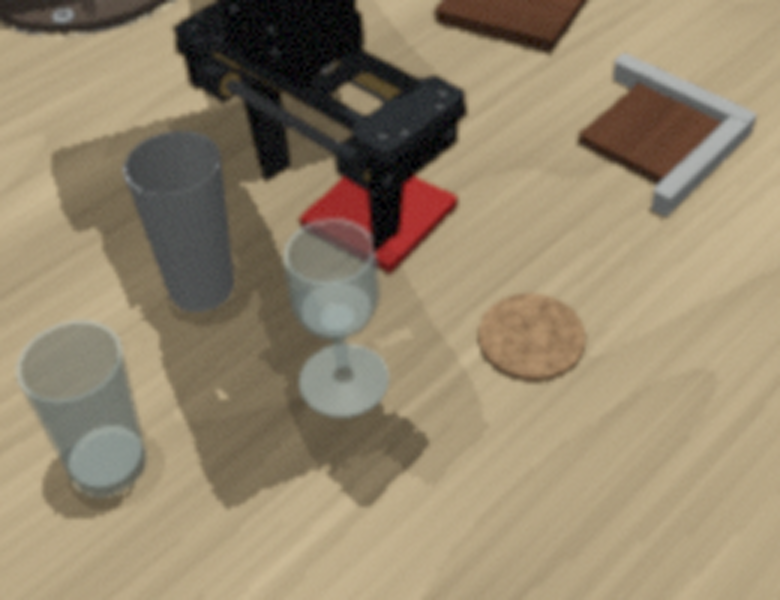

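The rim ellipse is centred at (317,234), and the fingertips at columns 228 and 406 have their midpoint at 317, so x is centred. The tin and tumbler are clear of the fingers.

```bash
python3 - <<'E'
from h import *
p,d,K,R,t=load("pics/w12.npz")
print(plane([(317,234),(273,234),(361,234),(317,193),(317,275)],K,R,t,.144)*1000, "stem/foot far",plane([(316,157)],K,R,t,.003)*1000)
print("tips would project at",proj(np.array([[.6377,-.1869,.182]]),K,R,t))
c=-R.T@t;print(c)
E
```

```text
[[ 637.82140132 -190.48629169  144.        ]
 [ 608.02737725 -192.0043228   144.        ]
 [ 667.60375721 -188.96885508  144.        ]
 [ 636.34626821 -161.81940076  144.        ]
 [ 639.41155593 -221.38844466  144.        ]] stem/foot far [[ 635.45091625 -159.00115119    3.        ]]
tips would project at [[317.26183436 253.11049151]]
[ 0.63310848 -0.10789268  0.35174324]
```

Request:
{"fn": "apply_moves", "kwargs": {"plan": [[0, 0, 0.04, 0], [0.3, 0, 0.04, 0], [0.6, 0, 0.04, 0], [0.83, 0, 0.04, 0], [0.83, 0, 0.04, 0]]}}

```text
time_s: 21.4
position: [0.6376, -0.1921, 0.2883]
orientation: [0.487, 0.513, -0.488, 0.511]
contact_force: [0.5, 0.4, 0.3]
gripper_width: 0.0949
```

Request:
{"fn": "apply_moves", "kwargs": {"plan": [[0, 0, 0, 0], [0, 0, 0, 0], [0, 0, 0, 0]], "hand": 0.2, "force": 12}}

```text
time_s: 21.78
position: [0.6378, -0.1925, 0.2905]
orientation: [0.488, 0.512, -0.487, 0.512]
contact_force: [-0.5, 0.6, 0.3]
gripper_width: 0.0703
```

```bash
python3 - <<'E'
from h import *
go(.6373,-.191,.289,2.8)
E
```

```text
t 21.77 P [ 0.6378 -0.1925  0.2905] toolx [ 1.1e-03 -4.0e-04 -1.0e+00] jaw 2.8 F [-0.45  0.64  0.32] w 0.0703 j [-0.39  0.67  1.56  0.    0.91 -0.44]
  row [ 0.015 -0.004 -0.015] 0.0
```

Request:
{"fn": "apply_moves", "kwargs": {"plan": [[0, 0, 0, 0], [0, 0, 0, 0], [0, 0, 0, 0], [0, 0, 0, 0]]}}

```text
time_s: 22.28
position: [0.6379, -0.1925, 0.2902]
orientation: [0.488, 0.512, -0.488, 0.512]
contact_force: [0.1, -0.5, 5.8]
gripper_width: 0.0639
```

Request:
{"fn": "apply_moves", "kwargs": {"plan": [[-0.02, 0, 0, 0], [-0.05, 0, 0, 0], [-0.1, 0, 0, 0], [-0.1, 0, 0, 0]]}}

```text
time_s: 22.78
position: [0.6378, -0.1925, 0.3001]
orientation: [0.488, 0.512, -0.488, 0.512]
contact_force: [0.1, -0.6, -1.7]
gripper_width: 0.0633
```

```bash
python3 - <<'E'
from h import *
go(.6405,.193,.4,2.8)
snap("wrist","w13"); p,d,c=snap("scene","s13")
a=cv2.resize(p[140:340,180:440],None,fx=3,fy=3,interpolation=cv2.INTER_CUBIC);cv2.imwrite("pics/s13c.png",a[:,:,::-1])
E
```

```text
t 22.77 P [ 0.6378 -0.1925  0.3001] toolx [ 5.e-04 -2.e-04 -1.e+00] jaw 2.8 F [ 0.14 -0.64 -1.67] w 0.0633 j [-0.39  0.66  1.55  0.    0.93 -0.44]
  row [-0.999  0.216 -3.849] -0.0
```

View pics/w13.png

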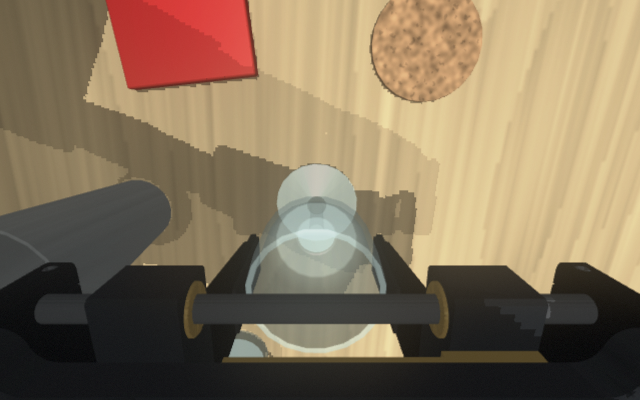

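View pics/s13c.png

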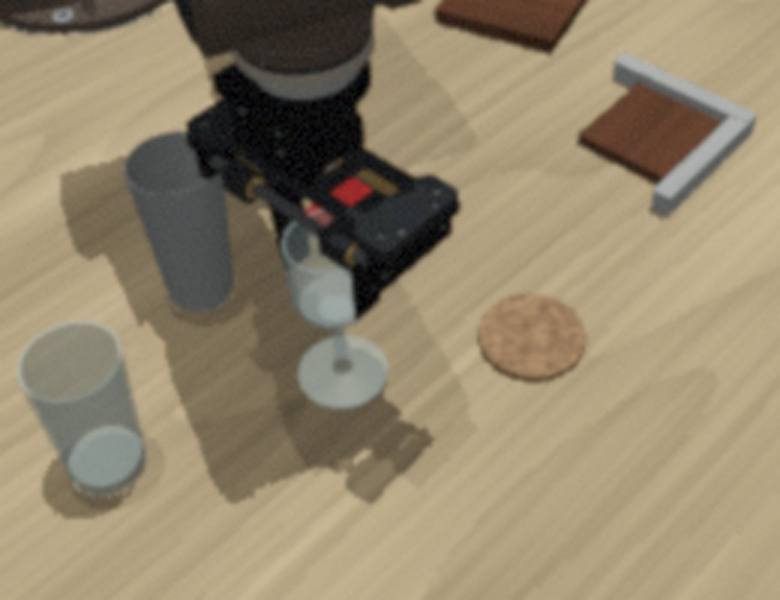

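The goblet is lifted and hangs upright, with about 1.7 N of load and the fingers 63 mm apart. Now I carry it over.

Request:
{"fn": "apply_moves", "kwargs": {"plan": [[-0.2, 0, 0, 0], [-0.4, 0, -0.1, 0], [-0.5, 0, -0.35, 0], [-0.5, 0, -0.65, 0], [-0.5, 0, -0.98, 0]], "force": 18}}

```text
time_s: 23.5
position: [0.6325, -0.0922, 0.35]
orientation: [0.488, 0.512, -0.487, 0.512]
contact_force: [0.9, 0.2, -1.0]
gripper_width: 0.0633
```

Request:
{"fn": "apply_moves", "kwargs": {"plan": [[0, 0, -0.33, 0], [0, 0, -0.66, 0], [0, 0, -0.98, 0]]}}

```text
time_s: 23.88
position: [0.6274, 0.006, 0.3499]
orientation: [0.487, 0.512, -0.487, 0.512]
contact_force: [-0.2, -0.4, -1.9]
gripper_width: 0.0632
```

Request:
{"fn": "apply_moves", "kwargs": {"plan": [[0, 0, -0.33, 0], [0, 0, -0.66, 0], [0, 0, -0.95, 0], [0, 0, -0.98, 0]]}}

```text
time_s: 24.38
position: [0.6224, 0.1041, 0.3499]
orientation: [0.487, 0.513, -0.487, 0.513]
contact_force: [-0.6, -0.3, -1.5]
gripper_width: 0.0634
```

```bash
python3 - <<'E'
from h import *
go(.6407,.192,.345,2.8)
E
```

```text
t 24.38 P [0.6224 0.1041 0.3499] toolx [-1.e-04  3.e-04 -1.e+00] jaw 2.98 F [-0.64 -0.33 -1.52] w 0.0634 j [0.06 0.56 1.6  0.   0.98 0.01]
  row [ 0.049  0.228 -0.868] 0.0005
```

Request:
{"fn": "apply_moves", "kwargs": {"plan": [[0, 0.08, -0.3, 0], [0, 0.16, -0.6, 0], [0, 0.22, -0.82, 0], [0, 0.228, -0.868, 0], [0, 0.228, -0.868, 0]]}}

```text
time_s: 25.0
position: [0.6418, 0.1887, 0.3496]
orientation: [0.487, 0.512, -0.488, 0.512]
contact_force: [0.9, -0.3, -1.7]
gripper_width: 0.0636
```

```bash
python3 - <<'E'
from h import *
go(.6407,.192,.307,2.8)
snap("wrist","w14"); p,d,c=snap("scene","s14")
a=cv2.resize(p[90:240,300:480],None,fx=4,fy=4,interpolation=cv2.INTER_CUBIC);cv2.imwrite("pics/s14c.png",a[:,:,::-1])
E
```

```text
t 25.0 P [0.6418 0.1887 0.3496] toolx [-4.e-04 -2.e-04 -1.e+00] jaw 2.81 F [ 0.94 -0.34 -1.75] w 0.0636 j [ 0.19  0.61  1.5  -0.    1.03  0.14]
  row [ 0.426 -0.009 -0.034] 0.0
```

View pics/w14.png

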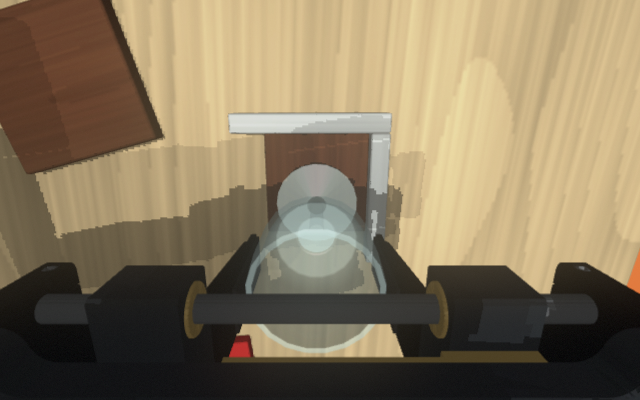

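View pics/s14c.png

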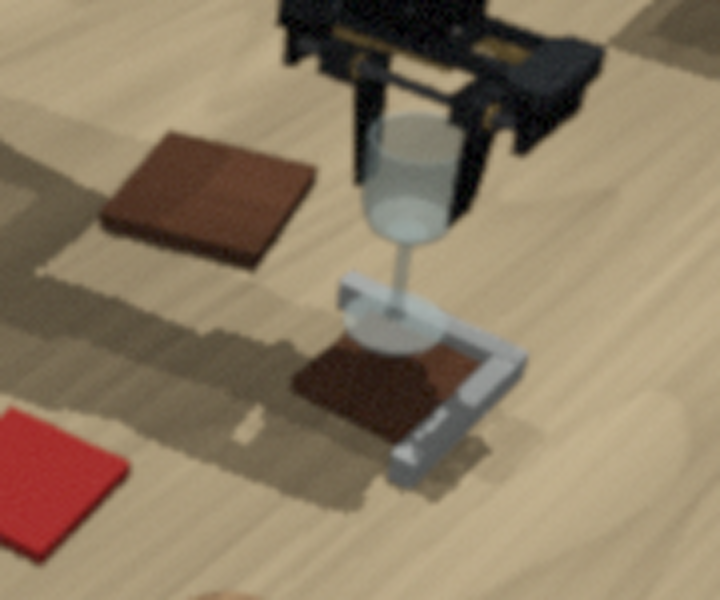

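```bash
python3 - <<'E'
from h import *
p,d,K,R,t=load("pics/w14.npz")
z=.3496-.2902
print("TCP 641.8 188.7; foot LR",plane([(277,200),(356.5,200)],K,R,t,z+.003)*1000,"far",plane([(317,163.5)],K,R,t,z+.003)*1000)
print("rim", plane([(317,230),(317,352),(246,290),(386,290)],K,R,t,z+.144)*1000)
print("B inner top",plane([(265,133),(370,133)],K,R,t,.025)*1000, "true y ~",[245.7-.049*(688.3-x) for x in (590,690)])
E
```

```text
TCP 641.8 188.7; foot LR [[607.98717922 190.44884769  62.4       ]
 [674.97901018 193.78967658  62.4       ]] far [[640.13134644 223.09416263  62.4       ]]
rim [[639.96874103 219.38201988 203.4       ]
 [642.99570855 159.57150563 203.4       ]
 [610.72548794 190.19399643 203.4       ]
 [671.13155402 193.22795507 203.4       ]]
B inner top [[591.97020681 242.33960643  25.        ]
 [687.183746   247.06587333  25.        ]] true y ~ [240.8833, 245.7833]
```

Foot and rim agree, so the goblet is upright, with its axis about 0.5 mm from the TCP. The target TCP is (0.641, 0.1925). Now I lower it.

Request:
{"fn": "apply_moves", "kwargs": {"plan": [[0, -0.008, -0.02, 0], [0.1, -0.008, -0.038, 0], [0.25, -0.008, -0.038, 0], [0.4, -0.008, -0.038, 0], [0.42, -0.008, -0.038, 0]]}}

```text
time_s: 25.72
position: [0.6408, 0.1926, 0.3058]
orientation: [0.487, 0.513, -0.488, 0.511]
contact_force: [-0.7, -0.8, -0.8]
gripper_width: 0.0634
```

Request:
{"fn": "apply_moves", "kwargs": {"plan": [[0, 0, 0, 0], [0, 0, 0, 0]]}}

```text
time_s: 25.98
position: [0.641, 0.1927, 0.3082]
orientation: [0.488, 0.512, -0.487, 0.512]
contact_force: [-0.8, 0.0, -1.2]
gripper_width: 0.0637
```

```bash
python3 - <<'E'
from h import *
go(.641,.1925,.304,2.8)
E
```

```text
t 25.98 P [0.641  0.1927 0.3082] toolx [ 9.e-04  2.e-04 -1.e+00] jaw 2.8 F [-0.81  0.04 -1.2 ] w 0.0637 j [0.19 0.65 1.54 0.   0.95 0.14]
  row [ 0.042 -0.001  0.002] -0.0
```

Request:
{"fn": "apply_moves", "kwargs": {"plan": [[0.01, 0, 0, 0], [0.02, 0, 0, 0], [0.02, 0, 0, 0]]}}

```text
time_s: 26.35
position: [0.6409, 0.1927, 0.3058]
orientation: [0.488, 0.512, -0.488, 0.512]
contact_force: [0.1, 0.6, -1.4]
gripper_width: 0.0637
```

Request:
{"fn": "apply_moves", "kwargs": {"plan": [[0.01, 0, 0, 0], [0.01, 0, 0, 0]]}}

```text
time_s: 26.6
position: [0.6409, 0.1927, 0.3046]
orientation: [0.488, 0.512, -0.488, 0.512]
contact_force: [-0.3, -0.4, -0.9]
gripper_width: 0.0631
```

Request:
{"fn": "apply_moves", "kwargs": {"plan": [[0.01, 0, 0, 0], [0.01, 0, 0, 0]]}}

```text
time_s: 26.85
position: [0.641, 0.1927, 0.3042]
orientation: [0.488, 0.512, -0.487, 0.512]
contact_force: [-0.8, 0.7, 3.5]
gripper_width: 0.0635
```

It touched down at 3.5 N and z = 0.3042, as expected. Releasing.

Request:
{"fn": "apply_moves", "kwargs": {"plan": [[0, 0, 0, 0], [0, 0, 0, 0], [0, 0, 0, 0], [0, 0, 0, 0], [0, 0, 0, 0]], "hand": -1}}

```text
time_s: 27.48
position: [0.6409, 0.1927, 0.3037]
orientation: [0.488, 0.512, -0.488, 0.512]
contact_force: [-0.3, -0.6, -0.6]
gripper_width: 0.0948
```

```bash
python3 - <<'E'
from h import *
go(.641,.1925,.4,2.8)
snap("wrist","w15")
E
```

```text
t 27.48 P [0.6409 0.1927 0.3037] toolx [-0.  0. -1.] jaw 2.8 F [-0.27 -0.65 -0.58] w 0.0948 j [0.19 0.66 1.54 0.   0.94 0.14]
  row [-0.963  0.001  0.002] 0.0
```

View pics/w15.png

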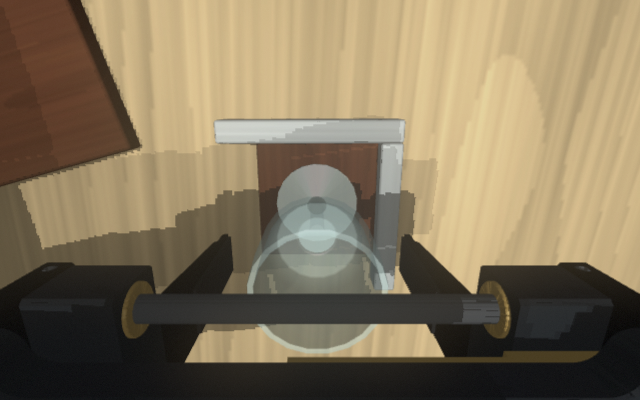

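The fingers are clear on both sides and the glass stands upright on the coaster. I'll rise straight up and then move away for a last check.

Request:
{"fn": "apply_moves", "kwargs": {"plan": [[-0.15, 0, 0, 0], [-0.4, 0, 0, 0], [-0.7, 0, 0, 0], [-1, 0, 0, 0]]}}

```text
time_s: 28.02
position: [0.6408, 0.1927, 0.4059]
orientation: [0.488, 0.512, -0.487, 0.512]
contact_force: [0.6, -0.1, -1.0]
gripper_width: 0.0953
```

Request:
{"fn": "apply_moves", "kwargs": {"plan": [[-0.1, -0.4, 0, 0], [-0.1, -0.8, 0.3, 0], [-0.1, -1, 0.9, 0], [-0.1, -1, 1, 0]]}}

```text
time_s: 28.52
position: [0.5448, 0.0858, 0.4153]
orientation: [0.489, 0.511, -0.488, 0.512]
contact_force: [-0.1, -0.1, -0.1]
gripper_width: 0.0946
```

Request:
{"fn": "apply_moves", "kwargs": {"plan": [[0, -0.3, 0.5, 0], [0, -0.6, 1, 0], [0, -0.6, 1, 0]]}}

```text
time_s: 28.9
position: [0.4901, -0.0169, 0.4147]
orientation: [0.489, 0.511, -0.488, 0.511]
contact_force: [-0.0, 0.1, 0.0]
gripper_width: 0.095
```

Request:
{"fn": "apply_moves", "kwargs": {"plan": [[0, 0, 0.5, 0], [0, 0, 1, 0], [0, 0, 1, 0]]}}

```text
time_s: 29.28
position: [0.4967, -0.1165, 0.4141]
orientation: [0.489, 0.511, -0.488, 0.512]
contact_force: [0.3, 0.4, -0.8]
gripper_width: 0.0952
```

```bash
python3 - <<'E'
from h import *
go(.641,.1925,.4,2.8)
p,d,c=snap("scene","s16")
a=cv2.resize(p[90:240,300:480],None,fx=4,fy=4,interpolation=cv2.INTER_CUBIC);cv2.imwrite("pics/s16c.png",a[:,:,::-1])
p,d,c=snap("top","t16")
a=cv2.resize(p[130:280,150:350],None,fx=4,fy=4,interpolation=cv2.INTER_CUBIC);cv2.imwrite("pics/t16c.png",a[:,:,::-1])
E
```

```text
t 29.27 P [ 0.4967 -0.1165  0.4141] toolx [ 1.1e-03 -3.0e-04 -1.0e+00] jaw 2.64 F [ 0.27  0.43 -0.77] w 0.0952 j [-0.36  0.32  1.82  0.    1.   -0.41]
  row [ 0.141  1.583 -3.02 ] -0.0004
```

View pics/s16c.png

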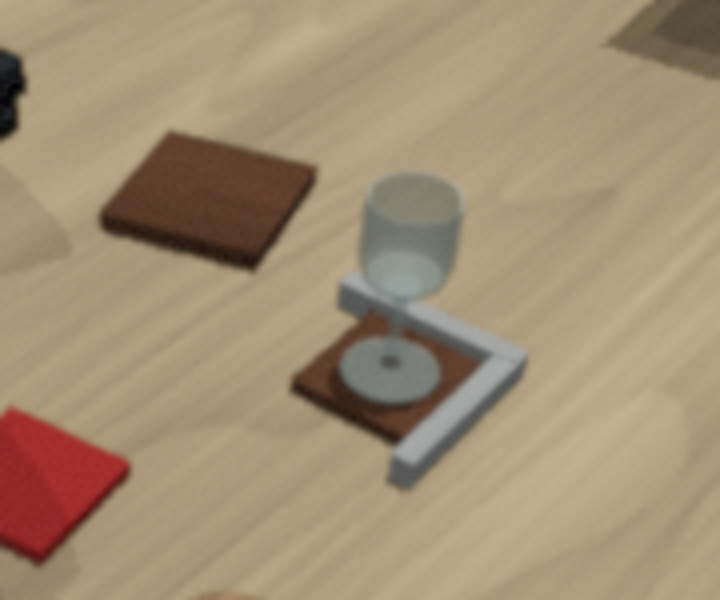

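View pics/t16c.png

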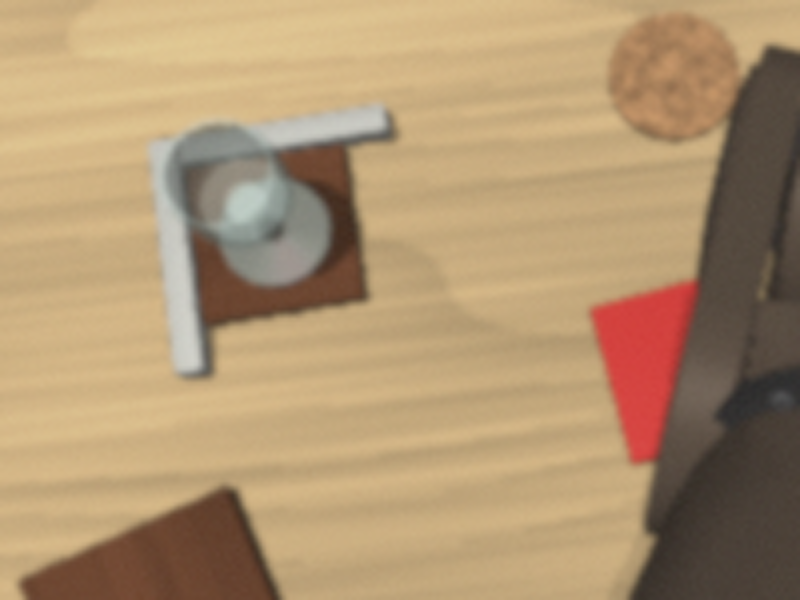

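View pics/s16.png

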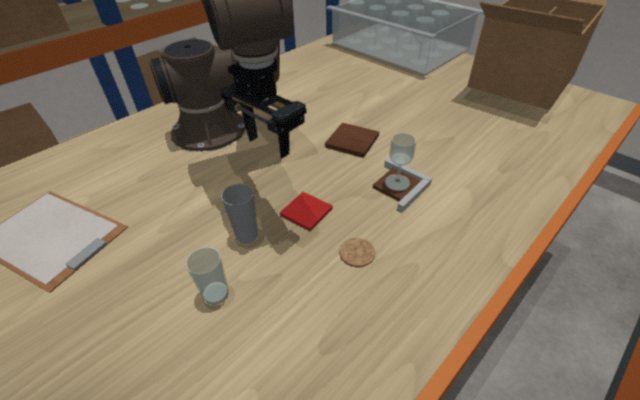

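The set stands in the corner: foot centred on the coaster, which is flush with both bars, and nothing else has moved. One last number, then I hand in.

```bash
python3 - <<'E'
from h import *
from station import order
p,d,K,R,t=load("pics/t16.npz"); f=lambda q:np.array(q,float)/4+np.array((150,130))-.375
print("foot",plane(f([(276,232)]),K,R,t,.017)*1000,"rim",plane(f([(222,181)]),K,R,t,.158)*1000,"coaster outer corner",plane(f([(366,299)]),K,R,t,.014)*1000)
a=np.radians(2.8);print("expected outer corner",640.8+(-50*np.cos(a)+50*np.sin(a)),193.3+(-50*np.sin(a)-50*np.cos(a)))
print(order.hand_in())
E
```

```text
foot [[641.28637433 193.78198889  17.        ]] rim [[636.62053993 192.10540321 158.        ]] coaster outer corner [[593.49821418 142.64145343  14.        ]]
expected outer corner 593.3021816227089 140.91720464314764
the job is handed in; nothing more can be done
None
```

The gift set is in the packing corner and the job is handed in, at about 29 s of the 72 s allowed.

**Coaster:** I slid the small dark coaster home with the two fingertips on its edges, without lifting it. I stopped each push on contact: 8.3 N at the far (+y) bar and 8.5 N at the +x bar. A final nudge towards the far bar met resistance at the same place. The last pictures show no gap at either bar.

**Goblet:** I gripped it by the bowl, carried it upright and lowered it until it touched at about 3.5 N, then let go and moved the arm clear.

**Last checks:**
- **Glass position:** the foot measured (641.3, 193.8) mm against a coaster centre of (640.8, 193.3), so it is well within 1 mm of the middle.
- **Coaster position:** its outer corner was within 2 mm of where it should be, which is about the camera's accuracy.
- **Uprightness:** the rim read about 5 mm off the foot in x in the top view. The same view showed 3 mm before I touched the glass, so I take this as picking error. The wrist view, taken while the glass was held over the coaster, had foot and rim agreeing.
- **Bystanders:** the tumbler, tin and cork mat look unmoved in the final scene view; I compared them by eye.
- **Camera disagreement:** early on, the scene camera differed from the top camera by up to about 6 mm. I relied on the contact positions and the top and wrist cameras instead.

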